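# Set up the plaster vibrating table

### The job

Get the vibrating table ready and start it: first clear every leftover plaster bar off its rubber pad into the scrap tub, then set the carrier, with the moulds already in it, fully down over the two pegs so that it lies flat on the pad. Only once it is seated there, stand one of the spare moulds from the bench upright and fully home in each pocket that is still empty (any spare left over just stays on the bench), and last of all push the start lever fully over to the on side, away from the robot. Keep the carrier level while carrying it and do not disturb the bowl, the jar and the brush.

Things in the scene. Friction and masses are not known exactly. Their poses are not given: they have to be found in the camera images.
- vib_pad (a point): Vibrating table: fixed grey machine 230 (x) by 210 (y) by 50 mm; on it a black rubber pad 212 by 132 mm, its top 60 mm above the bench. This point: centre of the pad's top; x along the pad (away from the robot), z up. Two steel pegs, 12 mm thick, 28 mm high, the upper 11 mm tapered to 5 mm, stand on the pad at x = -84 and +34 mm from this point, y = 0. The strip with the lever is on the +y side.
- carrier_grip (a point): Grip fin of the carrier, upright on its middle: grey, 14 (x) by 30 (y) mm, its top 88 mm above the carrier's underside. This point is in the fin on the carrier's middle line, 72 mm above its underside; x along the carrier, z up. Seated, the underside lies flat on the pad and this point is over the pad's centre.
- carrier: Carrier: loose aluminium block 206 (x) by 130 (y) by 20 mm, 0.35 kg; origin under its centre. Two 15 mm through holes for the pegs at x = -84 and +34, y = 0 (it fits one way round only). Six pockets 35 mm wide, 14 mm deep (floor 6 mm above the underside) at x = -67, 0, +67, y = -40, +40. Moulds in it are loose and travel along; one fully home stands 32 mm out.
- start_lever (a joint): Start lever, a 60 mm rod with a 26 mm black ball, on a dark block on the strip beside the pad. 0 = off, leaning 0.5 rad to the machine's -x (towards the robot); 1.0 rad = on, leaning as far to its +x. Turns easily (0.06 N m) about an axis along the machine's y and stays where it is left.
- start_lever_tip (a point): Centre of the lever's ball. The lever's pivot is at x = 0, y = +107 mm, z = +12 mm from the pad's centre point, 60 mm from this ball; the block under it (70 by 50 mm) reaches 3 mm above the pivot.
- tub_in (a point): Scrap tub: fixed open grey box, 160 (x) by 150 (y) by 45 mm outside, walls and floor 5 mm. This point is the centre of its inner floor; x, y along its sides.
- bar0_mid (a point): Set plaster test bar left lying on the pad, 70 (x) by 24 (y) by 18 mm (z), about 50 g; this point is its centre. May be absent (one or two are there).
- bar1_mid (a point): Set plaster test bar left lying on the pad, 70 (x) by 24 (y) by 18 mm (z), about 50 g; this point is its centre. May be absent (one or two are there).
- set0_mid (a point): White round capped mould, 32 mm in diameter and 46 mm tall, with a heavy steel foot 10 mm high and a grey cap band, standing upright, 90 g; this point is its centre, half-way up (23 mm above its foot), z up along its axis. If present, it starts in the carrier pocket at x = -67, y = -40 mm; two or three of these six are present.
- set1_mid (a point): White round capped mould, 32 mm in diameter and 46 mm tall, with a heavy steel foot 10 mm high and a grey cap band, standing upright, 90 g; this point is its centre, half-way up (23 mm above its foot), z up along its axis. If present, it starts in the carrier pocket at x = -67, y = +40 mm; two or three of these six are present.
- set2_mid (a point): White round capped mould, 32 mm in diameter and 46 mm tall, with a heavy steel foot 10 mm high and a grey cap band, standing upright, 90 g; this point is its centre, half-way up (23 mm above its foot), z up along its axis. If present, it starts in the carrier pocket at x = +0, y = -40 mm; two or three of these six are present.
- set3_mid (a point): White round capped mould, 32 mm in diameter and 46 mm tall, with a heavy steel foot 10 mm high and a grey cap band, standing upright, 90 g; this point is its centre, half-way up (23 mm above its foot), z up along its axis. If present, it starts in the carrier pocket at x = +0, y = +40 mm; two or three of these six are present.
- set4_mid (a point): White round capped mould, 32 mm in diameter and 46 mm tall, with a heavy steel foot 10 mm high and a grey cap band, standing upright, 90 g; this point is its centre, half-way up (23 mm above its foot), z up along its axis. If present, it starts in the carrier pocket at x = +67, y = -40 mm; two or three of these six are present.
- set5_mid (a point): White round capped mould, 32 mm in diameter and 46 mm tall, with a heavy steel foot 10 mm high and a grey cap band, standing upright, 90 g; this point is its centre, half-way up (23 mm above its foot), z up along its axis. If present, it starts in the carrier pocket at x = +67, y = +40 mm; two or three of these six are present.
- spare0_mid (a point): White round capped mould, 32 mm in diameter and 46 mm tall, with a heavy steel foot 10 mm high and a grey cap band, standing upright, 90 g; this point is its centre, half-way up (23 mm above its foot), z up along its axis. A spare, starting on the bench.
- spare1_mid (a point): White round capped mould, 32 mm in diameter and 46 mm tall, with a heavy steel foot 10 mm high and a grey cap band, standing upright, 90 g; this point is its centre, half-way up (23 mm above its foot), z up along its axis. A spare, starting on the bench.
- spare2_mid (a point): White round capped mould, 32 mm in diameter and 46 mm tall, with a heavy steel foot 10 mm high and a grey cap band, standing upright, 90 g; this point is its centre, half-way up (23 mm above its foot), z up along its axis. A spare, starting on the bench.
- spare3_mid (a point): White round capped mould, 32 mm in diameter and 46 mm tall, with a heavy steel foot 10 mm high and a grey cap band, standing upright, 90 g; this point is its centre, half-way up (23 mm above its foot), z up along its axis. A spare, starting on the bench.
- plaster_bowl: Bystander: black rubber mixing bowl, 100 mm wide, 55 mm high; origin under its centre.
- jar: Bystander: closed jar of plaster, 56 mm wide, 70 mm high; origin under its centre.
- brush: Bystander: brush lying flat, 190 mm long; origin under its middle.

How it is judged:
By the outcome, as a careful person would: the job done as asked, in the order asked, and still so for the second after the job is handed in, with the robot touching nothing.
Of set0, set1, set2, set3, set4, set5 only 2 to 3 are there at a start; the rules pass over those that are not, and their reading is None.
Of bar0, bar1 only 1 to 2 are there at a start; the rules pass over those that are not, and their reading is None.
At some moment in a run one of spare0, spare1, spare2, spare3 may be knocked a few centimetres aside while the robot is not near it.
It also fails if it takes over 210 s, if anything falls off the work surface, if the arm or the gripper's body presses on something with over 40 N, if the wrist force passes 120 N, or if a joint passes its speed limit or range.

### The arm

A 6-joint arm with a two-finger parallel gripper is mounted at the origin on the work surface. World frame = base frame: x ahead of the robot, y to its left, z up, the work surface at z = 0. Lengths are in mm, angles in rad, forces in N, time in s.
With the tool pointing down it reaches from about 275 to 725 mm from the base axis. Payload 5.6 kg.
Tool frame: the origin (TCP) lies between the finger pads; the fingertips stand 19 mm ahead of it and the grasp point (between the pads) is the TCP; z points along the fingers, y is the direction in which the jaws open and shut (so a half turn about z gives the same grasp; the last joint's range is limited). The gripper opens to 85 mm and grips with 20 to 120 N. Pads are 22 mm wide; open, the fingers measure 114 mm over their backs; the gripper's body (76 mm by 85 mm) begins 54 mm behind the grasp point. The pads swing forward as they close: fully open they stand 13 mm farther back than shut.
Start: joints at [-0.891, 0.255, 0.108, 0, -1.424, -0.285], TCP at [211.561, -507.676, 250.283] pointing down, gripper open.
Joint ranges: [-2.95, 2.95], [-1.21, 1.97], [-1.09, 1.5], [-2.87, 1.71], [-2.94, -0.07], [-3.05, 3.05]. Speed limits (rad/s): [2.57, 2.57, 3.14, 3.14, 3.14, 3.14].

### API

Orientations are given as a rotation vector (axis times angle).
In Python, from cell import env, cams gives the robot as it stands.
- The arm moves only by the shell command python3 -m handwheel 'ROWS' [FORCE]. ROWS is JSON, a list of rows, each an object with "dp": the shift along the tool's x, y, z in cm, a list of three; "twist": the turn, a rotation vector about the tool's x, y, z in degrees, a list of three; "gripper": the closure in counts, from 0 (fully open) to 255 (shut). In form: [{"dp": [dx, dy, dz], "twist": [rx, ry, rz], "gripper": gripper}, ...]. A call has 1 to 5 rows; each row is the pose to reach, as a shift and turn from the pose commanded when the call began, along the tool's axes at that moment; what a row does not reach only later rows make up. A row lasts 1/10 s, in which the tool goes at most 50 mm and 8.59 degrees, less where a joint would pass 70% of its speed; a pose out of reach is approached as far as the arm can. A call with a gripper value outside its range is refused whole. The fingers move at their own pace and stop on an object; FORCE is the grip in N (left out, the last holds). Time passes only in rows, so rows that repeat a pose let the fingers close. It gives the time, the measured TCP pose, the force and the opening at its end, in the units of the state.
- env.read_state(): the state, without advancing time (a new reading comes with each control period).
- cams.capture(name): name is "scene" or "top"; returns the picture (400x640x3 uint8, red, green, blue); there is no depth.
- cams.calibration(name): a dict with "fx", "fy", "cx", "cy" (pixels), "R" (3x3) and "t" (3): a world point X has camera coordinates R X + t. Camera axes: x right, y down, z forward; pixel columns grow to the right and rows downward; lengths in mm; the calibration is good to about 2 mm. A picture is of the moment at which its call begins. calibration takes no time and is no camera call.
- env.close_job(): hands the job in, once; it reports no verdict.
The state is a dict: "time_s": time; "joint_pos": joint angles; "qd": joint speeds; "effort": joint torques, N m; "eef_pos": TCP position; "tool_rot": TCP orientation; "ft_force": force on the tool from outside, world axes, zero at the start; "torque": the same for the moment, N m; "gripper_width": finger opening in mm.
Only numpy, scipy, OpenCV 4.12 (cv2) and the standard library are available. Lean on these libraries where they do the work, as an engineer would, in place of code of your own. Each camera call takes 0.05 s, during which the arm holds its last target.

## Working session

There is one attempt and no reset: what is moved stays moved. The work goes in short steps, Python scripts to look and compute and a shell command to move; the robot and the scene stay as the last step left them, time stands still between calls to the robot, and variables do not carry over. Pictures are saved under pics/ and viewed, and the job is handed in when it is done.

```bash
ls; mkdir -p pics; python3 - <<'E'
from cell import env,cams
import cv2,json
s=env.read_state()
for k,v in s.items(): print(k,v)
for n in("scene","top"):
    print(n,cams.calibration(n))
    cv2.imwrite(f"pics/{n}0.png",cams.capture(n)[:,:,::-1])
E
```

```text
pics
time_s 0.0
joint_pos [-8.91397489e-01  2.55755705e-01  1.07006909e-01 -5.00535319e-04
 -1.42388108e+00 -2.84618120e-01]
qd [ 0.00191207 -0.00071343 -0.0005639   0.00093076 -0.00040875  0.0009711 ]
effort [-1.09530891e-03 -3.86633921e+01  2.37935686e+01  5.36479086e+00
 -5.93997975e-03 -7.40616724e-05]
eef_pos [ 211.43218692 -507.24331476  249.38816119]
tool_rot [ 6.15906519e-01 -3.08020633e+00 -2.91209274e-03]
ft_force [ 0.15928956 -1.02700584 -0.75600887]
torque [ 0.02265077 -0.04100169 -0.00302685]
gripper_width 85.52041706981927
scene {'fx': 382.71907180436114, 'fy': 382.71907180436114, 'cx': 322.19650685844357, 'cy': 197.99590863075565, 'R': array([[ 0.41442762,  0.9100334 , -0.00943189],
       [ 0.61118402, -0.28598119, -0.73801683],
       [-0.67431731,  0.30008994, -0.67471638]]), 't': array([-235.30733978, -291.73695204, 1398.20907254])}
top {'fx': 402.0818322971903, 'fy': 402.0818322971903, 'cx': 322.5684801844579, 'cy': 207.9985475702569, 'R': array([[ 0.01910733, -0.99981606, -0.00165765],
       [-0.99358221, -0.01880327, -0.11153844],
       [ 0.11148675,  0.00377821, -0.99375874]]), 't': array([   7.97314401,  610.04490026, 1014.53648735])}
```

View pics/scene0.png

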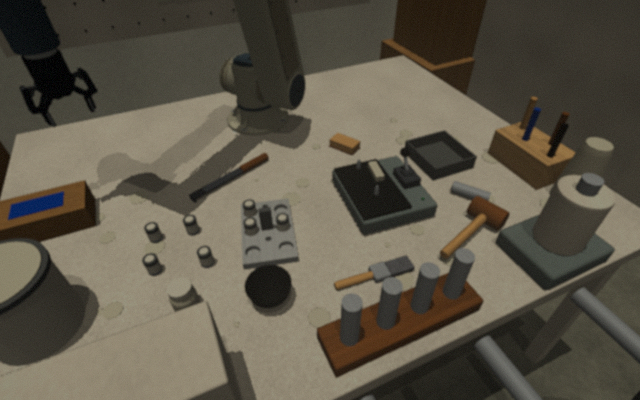

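View pics/top0.png

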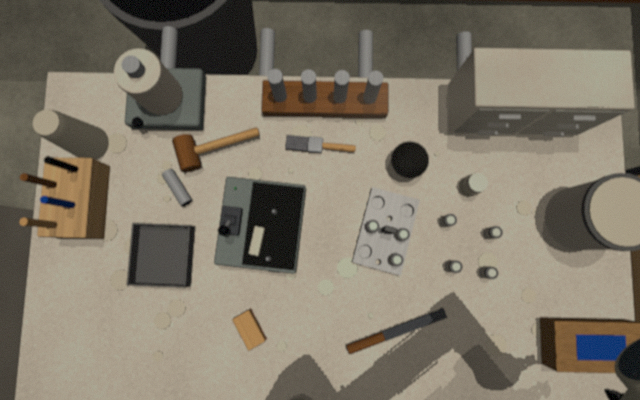

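```bash
python3 - <<'E'
import cv2
a=cv2.imread("pics/top0.png")
c=a[160:300,200:340]; cv2.imwrite("pics/t_a.png",cv2.resize(c,None,fx=4.2,fy=4.2,interpolation=cv2.INTER_CUBIC)*1)
c=a[165:305,340:520]; cv2.imwrite("pics/t_b.png",cv2.resize(c,None,fx=4.2,fy=4.2,interpolation=cv2.INTER_CUBIC))
a=cv2.imread("pics/scene0.png")
c=a[120:240,320:480]; cv2.imwrite("pics/s_a.png",cv2.resize(c,None,fx=4.8,fy=4.8,interpolation=cv2.INTER_CUBIC))
c=a[180:310,130:310]; cv2.imwrite("pics/s_b.png",cv2.resize(c,None,fx=4.4,fy=4.4,interpolation=cv2.INTER_CUBIC))
E
```

```text
(no output)
```

View pics/t_a.png

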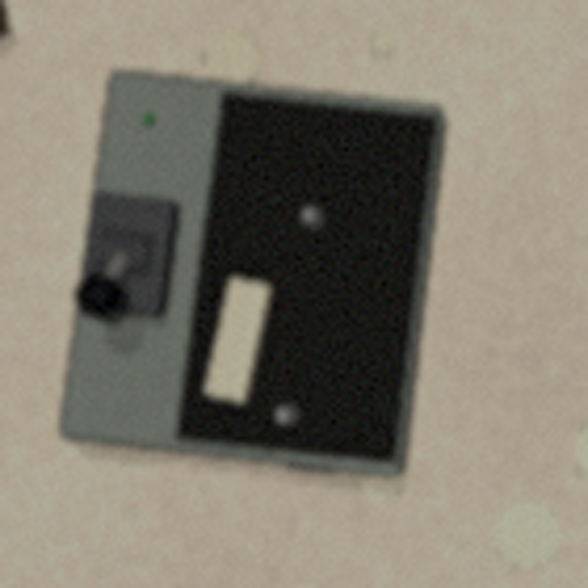

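View pics/t_b.png

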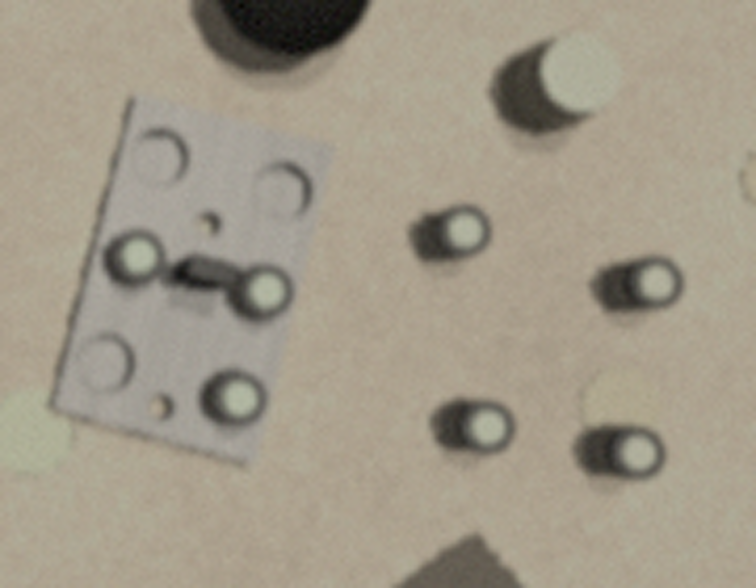

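View pics/s_a.png

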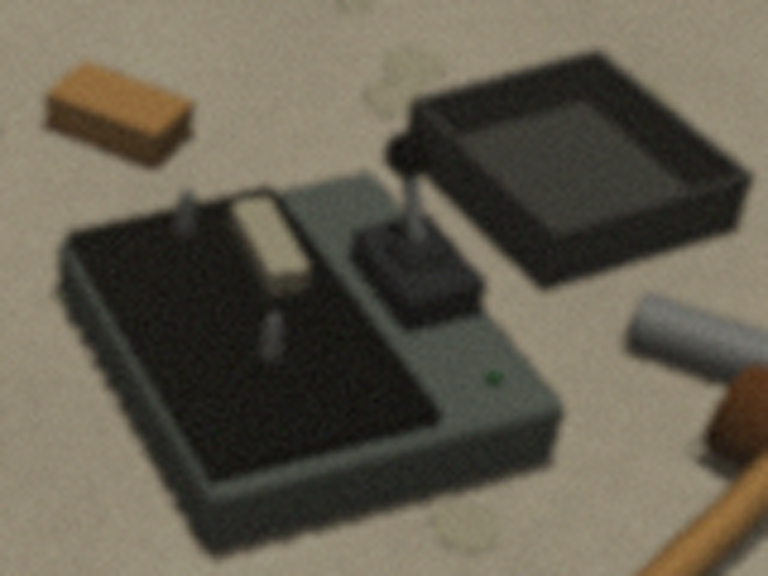

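View pics/s_b.png

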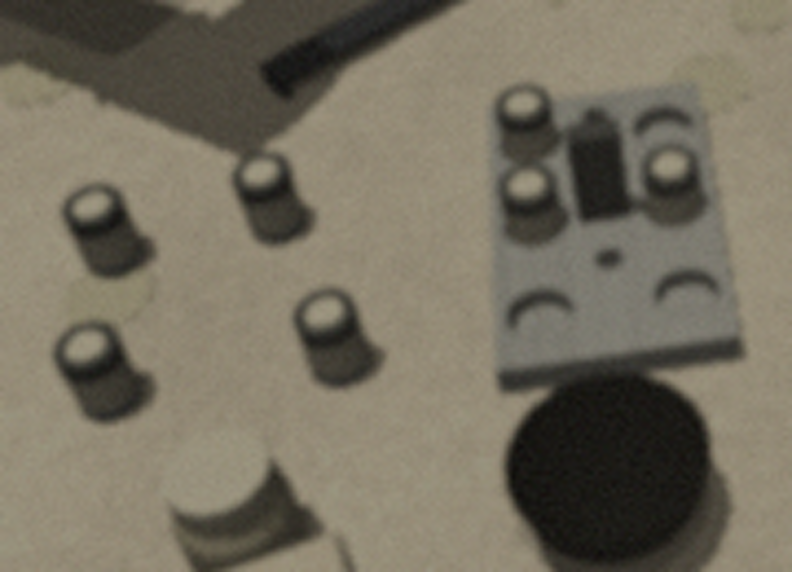

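```bash
cat > h.py <<'E'
import numpy as np,cv2
from cell import env,cams
C={n:cams.calibration(n) for n in("scene","top")}
def ray(n,u,v):
    c=C[n];d=np.array([(u-c["cx"])/c["fx"],(v-c["cy"])/c["fy"],1.]);R=np.array(c["R"])
    return -R.T@np.array(c["t"]),R.T@d
def plane(n,u,v,z):
    o,d=ray(n,u,v);return o+d*(z-o[2])/d[2]
def proj(n,X):
    c=C[n];p=np.array(c["R"])@np.array(X)+c["t"];return np.array([c["fx"]*p[0]/p[2]+c["cx"],c["fy"]*p[1]/p[2]+c["cy"]])
def tri(p,q): # scene px, top px
    A=[];b=[]
    for n,(u,v) in(("scene",p),("top",q)):
        o,d=ray(n,u,v);d=d/np.linalg.norm(d);P=np.eye(3)-np.outer(d,d);A.append(P);b.append(P@o)
    return np.linalg.lstsq(np.vstack(A),np.hstack(b),rcond=None)[0]
def grab(name):
    out={}
    for n in("scene","top"):
        out[n]=cams.capture(n)[:,:,::-1].copy();cv2.imwrite(f"pics/{name}_{n}.png",out[n])
    return out
def zoom(img,box,f,fn):
    x0,y0,x1,y1=box;cv2.imwrite("pics/"+fn,cv2.resize(img[y0:y1,x0:x1],None,fx=f,fy=f,interpolation=cv2.INTER_CUBIC))
E
python3 - <<'E'
from h import *
t=cv2.imread("pics/top0.png");s=cv2.imread("pics/scene0.png")
r=np.degrees
def rect(mask,minA=80):
    cs,_=cv2.findContours(mask.astype(np.uint8),cv2.RETR_EXTERNAL,cv2.CHAIN_APPROX_NONE)
    return [ (cv2.contourArea(c),cv2.minAreaRect(c),c) for c in cs if cv2.contourArea(c)>minA]
# pad in top
g=t.max(2).astype(int)
m=np.zeros(g.shape,bool);m[170:285,240:312]=(g[170:285,240:312]<60)
m=cv2.morphologyEx(m.astype(np.uint8),cv2.MORPH_CLOSE,np.ones((25,25)))
for A,R,c in rect(m,2000):
    print("pad",A,R)
    P=np.array([plane("top",*p,60)[:2] for p in cv2.boxPoints(R)]);print(P.round(1),P.mean(0).round(1))
# bar
m=np.zeros(g.shape,bool);m[215:262,243:270]=(g[215:262,243:270]>110)
for A,R,c in rect(m,50):
    print("bar",A,R);P=np.array([plane("top",*p,78)[:2] for p in cv2.boxPoints(R)]);print(P.round(1),P.mean(0).round(1))
# peg tops from zoom
for n,p in(("peg+34",(200+312/4.2,160+215/4.2)),("peg-84",(200+287/4.2,160+412/4.2))):
    print(n,plane("top",*p,86).round(1))
# moulds caps
for nm,img in(("top",t),("scene",s)):
    hsv=cv2.cvtColor(img,cv2.COLOR_BGR2HSV)
for n,(u,v),z in [("s0",(464,231),46),("s1",(655,283),46),("s2",(489,428),46),("s3",(638,453),46),("set3",(138,258),52),("set2",(265,291),52),("set0",(238,398),52),("pk1",(105,363),20),("pk5",(160,157),20),("pk4",(283,190),20),("hole34",(208,222),20),("hole-84",(160,408),20),("fin",(205,272),88)]:
    print(n,plane("top",340+u/4.2,165+v/4.2,z).round(1))
for n,(u,v),z in [("s0",(328,312),46),("s1",(90,352),46),("s2",(264,175),46),("s3",(96,208),46),("set3",(672,165),52),("set2",(529,187),52),("set0",(524,105),52)]:
    print("sc",n,plane("scene",130+u/4.4,180+v/4.4,z).round(1))
for k in [(129,220),(191,220),(191,289),(129,289)]: print("tub",plane("top",*k,45).round(1))
E
```

```text
pad 4344.0 ((268.6297607421875, 225.1148223876953), (60.77581024169922, 82.86062622070312), 6.519801616668701)
[[464.4 239.4]
 [674.  224.4]
 [659.   69.2]
 [450.2  87.6]] [561.9 155.2]
bar 246.0 ((256.0084228515625, 240.46347045898438), (9.818864822387695, 28.63211441040039), 12.994616508483887)
[[488.9 201.2]
 [558.1 188. ]
 [553.1 164. ]
 [483.9 177.4]] [521.  182.6]
peg+34 [593.7 138.8  86. ]
peg-84 [478.2 149.6  86. ]
s0 [ 583.7 -309.5   46. ]
s1 [ 554.1 -425.3   46. ]
s2 [ 464.6 -322.7   46. ]
s3 [ 451.4 -412.1   46. ]
set3 [ 562.9 -109.6   52. ]
set2 [ 544.4 -186.6   52. ]
set0 [ 479.8 -170.2   52. ]
pk1 [499.4 -93.3  20. ]
pk5 [ 629.1 -127.    20. ]
pk4 [ 609.7 -204.4   20. ]
hole34 [ 588.6 -157.3   20. ]
hole-84 [ 472.3 -127.6   20. ]
fin [ 553.  -144.4   88. ]
sc s0 [ 588.5 -305.8   46. ]
sc s1 [ 563.6 -421.9   46. ]
sc s2 [ 472.8 -318.    46. ]
sc s3 [ 459.2 -407.6   46. ]
sc set3 [ 568.9 -107.3   52. ]
sc set2 [ 551.4 -185.3   52. ]
sc set0 [ 485.8 -168.9   52. ]
tub [568.1 517.2  45. ]
tub [571.1 357.5  45. ]
tub [396.5 347.8  45. ]
tub [393.5 504.4  45. ]
```

```bash
cat >> h.py <<'E'
def blobs(img,box,thr,minA=4,maxA=400,dark=False):
    x0,y0,x1,y1=box;g=cv2.cvtColor(img,cv2.COLOR_BGR2GRAY)[y0:y1,x0:x1].astype(float)
    f=4;G=cv2.resize(g,None,fx=f,fy=f,interpolation=cv2.INTER_CUBIC)
    m=((G<thr) if dark else (G>thr)).astype(np.uint8)
    n,_,st,ce=cv2.connectedComponentsWithStats(m)
    return [(st[i,4]/f/f,(ce[i,0]+.5)/f-.5+x0,(ce[i,1]+.5)/f-.5+y0,st[i,2]/f,st[i,3]/f) for i in range(1,n) if minA<st[i,4]/f/f<maxA]
E
python3 - <<'E'
from h import *
t=cv2.imread("pics/top0.png");s=cv2.imread("pics/scene0.png")
gt=cv2.cvtColor(t,cv2.COLOR_BGR2GRAY)
for p in[(450,219),(496,232),(410,200),(430,250)]: print(gt[p[1]-1:p[1]+2,p[0]-1:p[0]+2].ravel())
print(gt[214:226,442:460])
gs=cv2.cvtColor(s,cv2.COLOR_BGR2GRAY); print(gs[242:268,196:214])
E
```

```text
[177 174 175 175 174 176 174 174 173]
[176 173 171 173 172 176 172 173 170]
[162 161 156 158 160 160 164 163 159]
[165 167 167 165 165 164 162 162 163]
[[157 157 152 144 135 118 114 113 110 104 110 121 142 152 162 165 163 162]
 [132 128 122 107  97  96 101 112 117 111 104 105 114 142 159 159 161 161]
 [ 87  84  79  77  85 102 126 142 147 144 136 117 107 119 140 159 161 159]
 [ 63  55  57  72  96 126 148 167 167 170 163 143 116 103 127 154 157 157]
 [ 56  52  55  75 106 148 169 177 174 175 172 163 129 101 121 146 158 160]
 [ 57  58  61  78 106 153 173 175 174 176 174 168 144 106 108 145 161 159]
 [ 53  54  59  77 107 148 168 174 174 173 175 167 143 105 111 144 160 161]
 [ 54  53  56  76  98 136 164 170 174 176 173 164 135 101 112 147 161 162]
 [ 59  53  50  69  87 115 147 161 165 167 161 149 115 104 123 150 163 163]
 [ 60  57  48  61  72  94 121 136 140 144 136 116 105 114 141 155 162 163]
 [ 59  55  57  55  57  73  85  97 106 111 104 107 115 137 157 164 163 163]
 [ 62  59  62  55  59  65  81  86  95 104 114 126 143 155 163 166 167 163]]
[[135 136 137 141 142 141 137 139 136 136 138 1
[... 1203 characters left out ...]
 52  52  53  51  51  63]
 [143 135 117  83  60  51  50  51  50  54  54  58  56  55  55  54  50  56]
 [136 135 121  99  73  61  63  57  62  56  62  60  57  62  56  55  53  48]
 [137 136 127 104  77  66  66  63  64  59  60  63  55  55  59  53  51  47]
 [136 136 134 112  86  69  63  61  60  64  63  64  58  58  57  55  52  53]
 [137 138 133 120 103  74  66  63  67  64  64  59  59  59  56  49  47  50]
 [140 140 136 130 108  77  59  62  63  62  60  59  58  57  49  48  46  63]
 [138 135 138 136 115  87  64  56  57  59  54  53  53  51  46  52  62  78]
 [140 139 138 137 123 104  84  66  60  53  52  50  47  56  63  71  88 106]
 [138 136 136 135 136 122 112  97  83  70  67  63  70  83  99 105 122 128]]
```

```bash
python3 - <<'E'
from h import *
t=cv2.imread("pics/top0.png");s=cv2.imread("pics/scene0.png")
def cap(img,u,v,thr):
    b=blobs(img,(int(u)-7,int(v)-7,int(u)+8,int(v)+8),thr,10,120)
    b=[x for x in b if np.hypot(x[1]-u,x[2]-v)<4]
    return b[0] if b else None
L={"s0":((450,219),(205,251)),"s1":((496,232),(150,260)),"s2":((456,266),(190,219)),"s3":((491,272),(152,227)),"set3":((372,226),(283,217)),"set2":((403,234),(250,222)),"set0":((396,259),(249,204))}
for n,(a,b) in L.items():
    A=cap(t,*a,135);B=cap(s,*b,112)
    print(n,np.round(A,2),np.round(B,2))
    print("   tri",tri(B[1:3],A[1:3]).round(1)," top@z",plane("top",*A[1:3],46 if n[1]!='e' else 52).round(1)," sc@z",plane("scene",*B[1:3],46 if n[1]!='e' else 52).round(1))
E
```

```text
s0 [ 60.   452.4  216.47  15.    15.  ] [ 39.31 203.13 250.42   8.25   6.25]
   tri [ 592.5 -310.    54.4]  top@z [ 592.9 -314.6   46. ]  sc@z [ 585.7 -308.4   46. ]
s1 [ 57.69 499.55 231.29  15.    15.  ] [ 41.62 148.89 258.06   8.5    6.5 ]
   tri [ 557.6 -428.1   50. ]  top@z [ 557.  -434.6   46. ]  sc@z [ 556.3 -424.5   46. ]
s2 [ 46.88 455.89 266.25   7.75   7.75] [ 29.69 188.61 218.56   7.25   5.25]
   tri [ 466.4 -320.9   45.7]  top@z [ 466.2 -321.3   46. ]  sc@z [ 467.  -320.4   46. ]
s3 [ 45.19 491.7  272.43   7.5    7.5 ] [ 31.69 150.27 226.15   7.75   5.75]
   tri [ 452.6 -411.3   45.4]  top@z [ 452.5 -411.6   46. ]  sc@z [ 453.7 -410.6   46. ]
set3 [ 47.75 372.77 225.45   7.75   7.75] [ 31.25 281.71 216.96   7.25   5.75]
   tri [ 565.5 -109.1   51.6]  top@z [ 565.4 -109.4   52. ]  sc@z [ 566.1 -109.    52. ]
set2 [ 48.38 403.19 233.79   7.75   8.  ] [ 32.62 249.28 221.32   7.5    5.5 ]
   tri [ 545.8 -186.6   51.4]  top@z [ 545.6 -186.8   52. ]  sc@z [ 546.5 -186.3   52. ]
set0 [ 49.12 396.77 259.44   7.75   8.  ] [ 26.38 248.24 202.93   7.25   4.75]
   tri [ 480.7 -170.1   51.5]  top@z [ 480.6 -170.4   52. ]  sc@z [ 481.5 -169.8   52. ]
```

```bash
python3 - <<'E'
from h import *
t=cv2.imread("pics/top0.png");s=cv2.imread("pics/scene0.png")
print("cam",[(-np.array(C[n]["R"]).T@C[n]["t"]).round() for n in C])
g=cv2.cvtColor(t,cv2.COLOR_BGR2GRAY)
print(g[225,240:310]);print(g[170:285,270])
G=cv2.resize(g[165:290,205:320],None,fx=4,fy=4,interpolation=cv2.INTER_CUBIC)
for thr in(40,48,55):
    m=cv2.morphologyEx((G<thr).astype(np.uint8),cv2.MORPH_OPEN,np.ones((12,12)))
    cs,_=cv2.findContours(m,cv2.RETR_EXTERNAL,cv2.CHAIN_APPROX_NONE);c=max(cs,key=cv2.contourArea)
    c=cv2.convexHull(c);ap=cv2.minAreaRect(c);bx=cv2.boxPoints(ap)
    P=np.array([plane("top",(x+.5)/4-.5+205,(y+.5)/4-.5+165,60)[:2] for x,y in bx])
    print(thr,P.round(1).tolist(),P.mean(0).round(1),[np.linalg.norm(P[i]-P[i-1]).round(1) for i in range(4)])
for b in blobs(t,(262,202,284,266),75,1,40): print("peg",np.round(b,2),plane("top",b[1],b[2],84).round(1))
print(g[206:216,268:280]);print(g[253:263,262:274])
gs=cv2.cvtColor(s,cv2.COLOR_BGR2GRAY)
print(gs[157:174,352:366]);print(gs[182:200,370:384])
E
```

```text
cam [array([1219., -289.,  726.]), array([ 493.,   16., 1076.])]
[ 57  88 103 105 105 105  89  57  26  25  20  19  21  21  43  62  69  56
  46  24  31  22  28  22  23  25  29  21  23  24  24  21  20  19  17  26
  29  26  12  26  28  14  21  21  25  19  27  24  24  19  19  27  23  21
  22  24  23  19  32  56  73  92 135 160 165 158 160 163 163 158]
[168 163 163 163 165 163 162 164 160 163 143 121 101  78  52  29  13  26
  21  30  20  30  26  18  19  26  19  19  22  23  15  25  21  24  26  26
  20  23  15  23  20  29  25  24  24  28  21  25  26  21  17  13  28  17
  14  24  21  25  21  26  25  17  25  12  21  26  19  18  23  27  15  18
  26  15  27  23  18  22  21  17  20  20  19  26  10  30  38  51  56  56
  41  32  10  18  23  25  29  59  85  91  86  94 125 143 149 156 163 164
 166 166 166 161 161 158 159]
40 [[463.1, 217.1], [670.2, 200.8], [657.0, 70.2], [450.5, 89.3]] [560.2 144.4] [np.float64(128.4), np.float64(207.7), np.float64(131.3), np.float64(207.3)]
48 [[462.5, 217.8], [671.3, 200.8], [657.6, 69.0], [449.5, 88.9]] [560.2 144.1] [np.float64(129.6), np.float64(209.4), np.flo
[... 2508 characters left out ...]
32 39 29 23 22 23 23 26]
 [22 26 23 25 20 37 50 55 43 29 26 24 25 24]
 [27 23 26 24 24 48 66 66 52 27 25 23 27 23]
 [21 24 23 28 39 46 63 59 51 30 23 24 22 21]
 [30 27 28 26 40 50 62 60 48 34 26 21 29 21]
 [22 26 26 24 38 52 58 58 46 36 25 20 26 25]
 [28 26 26 29 44 48 56 55 40 28 23 28 26 24]
 [24 25 27 29 40 48 55 51 44 32 25 22 22 25]
 [23 24 20 32 40 55 55 48 45 35 19 27 26 24]
 [23 27 31 32 41 52 52 49 42 24 26 25 25 23]
 [22 25 26 26 36 42 46 37 35 26 27 23 25 27]
 [27 28 24 27 26 33 34 35 34 27 26 26 25 23]
 [25 28 23 21 20 30 24 27 22 21 27 27 22 27]
 [26 23 26 20 23 26 23 28 24 28 27 27 27 23]
 [27 23 19 21 25 22 22 21 23 25 20 24 24 21]
 [21 28 28 23 28 26 23 27 24 23 25 20 27 28]]
```

```bash
cat >> h.py <<'E'
from scipy.spatial.transform import Rotation as Ro
def down(phi): # tool y at world angle phi, z down
    p=np.radians(phi);y=np.array([np.cos(p),np.sin(p),0]);z=np.array([0,0,-1.]);x=np.cross(y,z)
    return Ro.from_matrix(np.stack([x,y,z],1))
def plan(x,y,z,phi=None):
    s=env.read_state();R=Ro.from_rotvec(s["tool_rot"]);p=np.array(s["eef_pos"])
    yv=R.as_matrix()[:,1];ph=np.degrees(np.arctan2(yv[1],yv[0]))
    if phi is None: phi=ph
    d=R.inv().apply(np.array([x,y,z])-p)/10
    tw=np.degrees((R.inv()*down(phi)).as_rotvec())
    print("t",round(s["time_s"],2),"pos",p.round(1),"phi",round(ph,2),"w",round(s["gripper_width"],1),"F",np.round(s["ft_force"],1))
    print("  dp",d.round(2),"twist",tw.round(2))
E
python3 -c "
from h import *
plan(521,182.6,250,79.2)"
```

```text
t 0.1 pos [ 211.4 -507.3  249.5] phi 112.62 w 85.7 F [-1.1  0.3 -0.3]
  dp [-5.511e+01  5.178e+01  3.000e-02] twist [ 9.000e-02 -3.000e-02  3.342e+01]
```

```bash
python3 -m handwheel '[{"dp":[-55,52,0],"twist":[0,0,0],"gripper":0},{"dp":[-55,52,0],"twist":[0,0,0],"gripper":0},{"dp":[-55,52,0],"twist":[0,0,0],"gripper":0},{"dp":[-55,52,0],"twist":[0,0,0],"gripper":0},{"dp":[-55,52,0],"twist":[0,0,0],"gripper":0}]'; python3 -c "
from h import *
plan(521,182.6,250,79.2)"
```

```text
time_s: 0.6
eef_pos: [313.3, -277.3, 250.0]
tool_rot: [0.615, -3.081, -0.001]
ft_force: [1.7, -0.4, -0.0]
gripper_width: 85.6
t 0.6 pos [ 313.3 -277.3  250. ] phi 112.59 w 85.6 F [ 1.7 -0.4 -0. ]
  dp [-3.685e+01  3.449e+01  1.000e-02] twist [ 2.000e-02 -1.000e-02  3.339e+01]
```

```bash
python3 -m handwheel '[{"dp":[-36.8,34.5,0],"twist":[0,0,0],"gripper":0},{"dp":[-36.8,34.5,0],"twist":[0,0,0],"gripper":0},{"dp":[-36.8,34.5,0],"twist":[0,0,0],"gripper":0},{"dp":[-36.8,34.5,0],"twist":[0,0,33.4],"gripper":110},{"dp":[-36.8,34.5,0],"twist":[0,0,33.4],"gripper":110}]'; python3 -c "
from h import *
plan(521,182.6,250,79.2)"
```

```text
time_s: 1.1
eef_pos: [409.9, -64.5, 250.2]
tool_rot: [0.218, -3.134, -0.0]
ft_force: [0.6, -0.8, -0.2]
gripper_width: 58.8
t 1.1 pos [409.9 -64.5 250.2] phi 97.97 w 58.8 F [ 0.6 -0.8 -0.2]
  dp [-1.443e+01  2.293e+01  2.000e-02] twist [ 1.000e-02 -1.000e-02  1.877e+01]
```

```bash
python3 -m handwheel '[{"dp":[-14.4,22.9,0],"twist":[0,0,18.8],"gripper":110},{"dp":[-14.4,22.9,0],"twist":[0,0,18.8],"gripper":110},{"dp":[-14.4,22.9,0],"twist":[0,0,18.8],"gripper":110},{"dp":[-14.4,22.9,0],"twist":[0,0,18.8],"gripper":110},{"dp":[-14.4,22.9,0],"twist":[0,0,18.8],"gripper":110}]'; python3 -c "
from h import *
plan(521,182.6,130,79.2)"
```

```text
time_s: 1.6
eef_pos: [507.7, 155.3, 250.0]
tool_rot: [-0.289, -3.128, 0.0]
ft_force: [1.1, 0.5, 0.6]
gripper_width: 48.7
t 1.6 pos [507.7 155.3 250. ] phi 79.42 w 48.7 F [1.1 0.5 0.6]
  dp [-0.81  2.93 12.  ] twist [-0.02 -0.03  0.22]
```

```bash
python3 -m handwheel '[{"dp":[-0.8,2.9,0],"twist":[0,0,0.2],"gripper":110},{"dp":[-0.8,2.9,5],"twist":[0,0,0.2],"gripper":110},{"dp":[-0.8,2.9,10],"twist":[0,0,0.2],"gripper":110},{"dp":[-0.8,2.9,13],"twist":[0,0,0.2],"gripper":110},{"dp":[-0.8,2.9,13],"twist":[0,0,0.2],"gripper":110}]'; python3 -c "
from h import *
plan(521,182.6,82,79.2)
I=grab('a');zoom(I['top'],(210,170,330,290),5,'a1.png');zoom(I['scene'],(320,100,480,240),4.5,'a2.png')"
```

```text
time_s: 2.1
eef_pos: [517.4, 178.8, 115.3]
tool_rot: [-0.295, -3.118, 0.009]
ft_force: [0.2, -0.4, 1.2]
gripper_width: 49.0
t 2.1 pos [517.4 178.8 115.3] phi 79.18 w 49.0 F [ 0.2 -0.4  1.2]
  dp [-0.31  0.46  3.32] twist [-0.38 -0.49 -0.02]
```

View pics/a1.png

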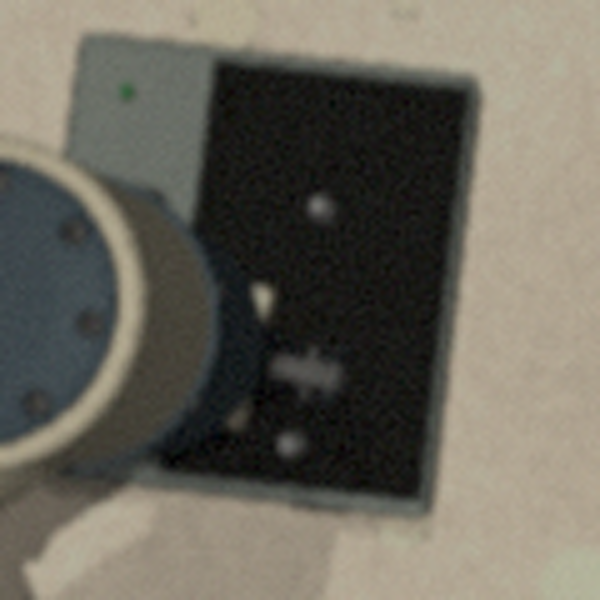

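View pics/a2.png

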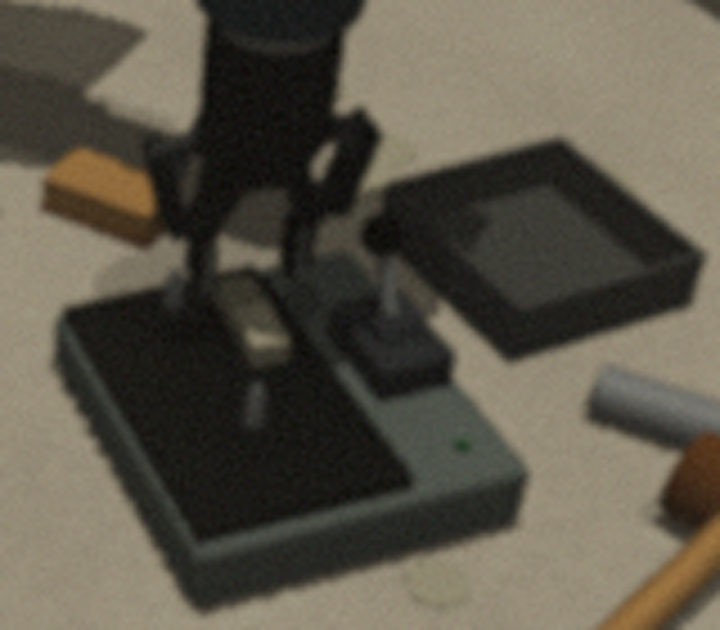

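```bash
python3 -c "
from h import *
plan(521,182.6,82,79.2)"
```

```text
t 2.2 pos [521.1 180.3 121.1] phi 79.23 w 48.7 F [0.2 0.7 1.3]
  dp [0.06 0.23 3.91] twist [-0.04  0.03  0.03]
```

```bash
python3 -m handwheel '[{"dp":[0.06,0.23,0],"twist":[0,0,0],"gripper":110},{"dp":[0.06,0.23,2],"twist":[0,0,0],"gripper":110},{"dp":[0.06,0.23,3.5],"twist":[0,0,0],"gripper":110},{"dp":[0.06,0.23,3.8],"twist":[0,0,0],"gripper":110},{"dp":[0.06,0.23,3.8],"twist":[0,0,0],"gripper":110}]'; python3 -c "
from h import *
plan(521,182.6,82,79.2)"
```

```text
time_s: 2.7
eef_pos: [521.3, 183.1, 83.6]
tool_rot: [0.295, 3.126, 0.001]
ft_force: [0.4, 0.9, 0.1]
gripper_width: 48.3
t 2.7 pos [521.3 183.1  83.6] phi 79.22 w 48.3 F [0.4 0.9 0.1]
  dp [ 0.02 -0.05  0.16] twist [0.06 0.09 0.02]
```

```bash
python3 -m handwheel '[{"dp":[0,0,0.1],"twist":[0,0,0],"gripper":255},{"dp":[0,0,0.1],"twist":[0,0,0],"gripper":255},{"dp":[0,0,0.1],"twist":[0,0,0],"gripper":255},{"dp":[0,0,0.1],"twist":[0,0,0],"gripper":255},{"dp":[0,0,0.1],"twist":[0,0,0],"gripper":255}]' 40; python3 -m handwheel '[{"dp":[0,0,0],"twist":[0,0,0],"gripper":255},{"dp":[0,0,-0.5],"twist":[0,0,0],"gripper":255},{"dp":[0,0,-2],"twist":[0,0,0],"gripper":255},{"dp":[0,0,-6],"twist":[0,0,0],"gripper":255},{"dp":[0,0,-10],"twist":[0,0,0],"gripper":255}]'; python3 -c "
from h import *
plan(482,431.5,200,79.2)"
```

```text
time_s: 3.2
eef_pos: [521.4, 183.2, 82.7]
tool_rot: [0.295, 3.125, 0.002]
ft_force: [-0.7, 0.3, 5.5]
gripper_width: 22.9
time_s: 3.7
eef_pos: [519.7, 182.2, 181.8]
tool_rot: [-0.295, -3.125, 0.003]
ft_force: [1.3, 0.9, -1.3]
gripper_width: 23.3
t 3.7 pos [519.7 182.2 181.8] phi 79.21 w 23.3 F [ 1.3  0.9 -1.3]
  dp [ 8.38 23.78 -1.85] twist [-0.12 -0.13  0.01]
```

```bash
python3 -m handwheel '[{"dp":[4,12,-1.8],"twist":[0,0,0],"gripper":255},{"dp":[8.4,23.8,-1.8],"twist":[0,0,0],"gripper":255},{"dp":[8.4,23.8,-1.8],"twist":[0,0,0],"gripper":255},{"dp":[8.4,23.8,-1.8],"twist":[0,0,0],"gripper":255},{"dp":[8.4,23.8,-1.8],"twist":[0,0,0],"gripper":255}]'; python3 -m handwheel '[{"dp":[0,0,0],"twist":[0,0,0],"gripper":255},{"dp":[0,0,0],"twist":[0,0,0],"gripper":255}]';python3 -c "
from h import *
plan(482,431.5,34,79.2)
I=grab('b');zoom(I['top'],(90,180,330,360),3.3,'b1.png');zoom(I['scene'],(320,60,520,240),4,'b2.png')"
```

```text
time_s: 4.2
eef_pos: [482.2, 430.7, 199.3]
tool_rot: [-0.295, -3.127, 0.001]
ft_force: [2.3, 0.5, -0.0]
gripper_width: 22.8
time_s: 4.4
eef_pos: [482.3, 430.0, 198.2]
tool_rot: [-0.292, -3.127, 0.002]
ft_force: [-0.2, -1.0, -0.4]
gripper_width: 22.8
t 4.4 pos [482.3 430.  198.2] phi 79.32 w 22.8 F [-0.2 -1.  -0.4]
  dp [ 0.05  0.17 16.42] twist [-0.09 -0.05  0.12]
```

View pics/b2.png

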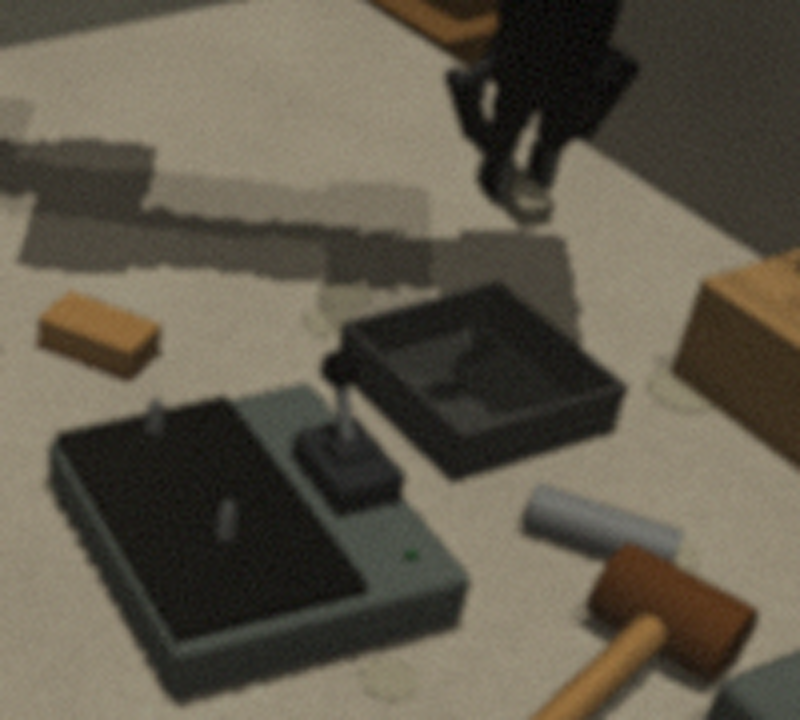

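```bash
python3 -m handwheel '[{"dp":[0,0.1,5],"twist":[0,0,0],"gripper":255},{"dp":[0,0.1,10],"twist":[0,0,0],"gripper":255},{"dp":[0,0.1,13.5],"twist":[0,0,0],"gripper":255},{"dp":[0,0.1,15.5],"twist":[0,0,0],"gripper":255},{"dp":[0,0.1,16.1],"twist":[0,0,0],"gripper":255}]'; python3 -m handwheel '[{"dp":[0,0,0],"twist":[0,0,0],"gripper":255},{"dp":[0,0,0],"twist":[0,0,0],"gripper":110},{"dp":[0,0,0],"twist":[0,0,0],"gripper":110},{"dp":[0,0,0],"twist":[0,0,0],"gripper":110},{"dp":[0,0,0],"twist":[0,0,0],"gripper":110}]';python3 -m handwheel '[{"dp":[0,0,-1],"twist":[0,0,0],"gripper":110},{"dp":[0,0,-4],"twist":[0,0,0],"gripper":110},{"dp":[0,0,-9],"twist":[0,0,0],"gripper":110},{"dp":[0,0,-14],"twist":[0,0,0],"gripper":110},{"dp":[0,0,-19],"twist":[0,0,0],"gripper":110}]';python3 -c "
from h import *
plan(555.6,-148.1,200,165.7)
I=grab('c');zoom(I['top'],(90,180,330,360),3.3,'c1.png');zoom(I['scene'],(320,60,520,240),4,'c2.png')"
```

```text
time_s: 5.0
eef_pos: [482.6, 427.3, 35.6]
tool_rot: [-0.298, -3.124, 0.007]
ft_force: [0.3, 0.0, -0.3]
gripper_width: 23.0
time_s: 5.5
eef_pos: [483.5, 430.4, 39.1]
tool_rot: [0.295, 3.127, 0.002]
ft_force: [-0.4, -0.8, -0.2]
gripper_width: 48.7
time_s: 6.0
eef_pos: [483.1, 429.7, 231.4]
tool_rot: [0.295, 3.127, 0.001]
ft_force: [0.6, 0.3, 0.2]
gripper_width: 48.7
t 6.0 pos [483.1 429.7 231.4] phi 79.22 w 48.7 F [0.6 0.3 0.2]
  dp [-17.93 -55.4    3.11] twist [ 0.000e+00  7.000e-02 -8.648e+01]
```

View pics/c2.png

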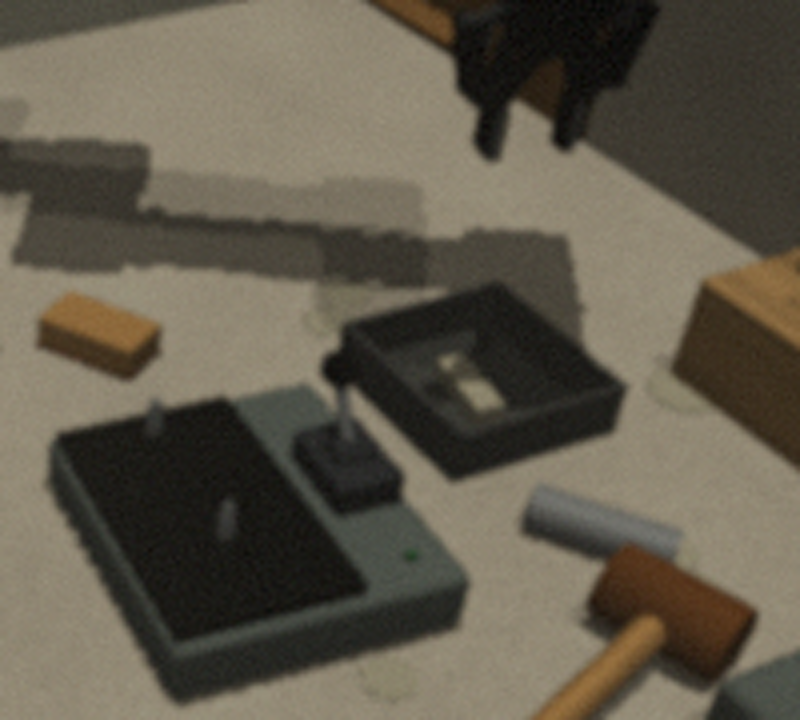

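```bash
for i in 1 2; do :; done; python3 -m handwheel '[{"dp":[-18,-55,2],"twist":[0,0,0],"gripper":110},{"dp":[-18,-55,2],"twist":[0,0,0],"gripper":110},{"dp":[-18,-55,2],"twist":[0,0,0],"gripper":110},{"dp":[-18,-55,2],"twist":[0,0,-20],"gripper":110},{"dp":[-18,-55,2],"twist":[0,0,-40],"gripper":110}]'; python3 -c "
from h import *
plan(555.6,-148.1,200,165.7)"
```

```text
time_s: 6.6
eef_pos: [514.8, 183.6, 220.5]
tool_rot: [-0.169, 3.136, 0.001]
ft_force: [0.4, -0.2, -0.1]
gripper_width: 48.8
t 6.6 pos [514.8 183.6 220.5] phi 96.17 w 48.8 F [ 0.4 -0.2 -0.1]
  dp [ -0.49 -33.42   2.04] twist [-3.000e-02  8.000e-02 -6.953e+01]
```

```bash
python3 -m handwheel '[{"dp":[-0.5,-33.4,2],"twist":[0,0,-69.5],"gripper":120},{"dp":[-0.5,-33.4,2],"twist":[0,0,-69.5],"gripper":120},{"dp":[-0.5,-33.4,2],"twist":[0,0,-69.5],"gripper":120},{"dp":[-0.5,-33.4,2],"twist":[0,0,-69.5],"gripper":120},{"dp":[-0.5,-33.4,2],"twist":[0,0,-69.5],"gripper":120}]'; python3 -c "
from h import *
plan(555.6,-148.1,200,165.7)"
```

```text
time_s: 7.1
eef_pos: [541.8, -41.6, 206.8]
tool_rot: [-1.208, 2.899, -0.001]
ft_force: [0.9, -0.2, -0.9]
gripper_width: 44.9
t 7.1 pos [541.8 -41.6 206.8] phi 135.25 w 44.9 F [ 0.9 -0.2 -0.9]
  dp [ 6.59 -8.47  0.68] twist [ -0.07   0.05 -30.45]
```

```bash
python3 -m handwheel '[{"dp":[6.6,-8.5,0],"twist":[0,0,-30.5],"gripper":120},{"dp":[6.6,-8.5,0],"twist":[0,0,-30.5],"gripper":120},{"dp":[6.6,-8.5,0],"twist":[0,0,-30.5],"gripper":120},{"dp":[6.6,-8.5,0],"twist":[0,0,-30.5],"gripper":120},{"dp":[6.6,-8.5,0],"twist":[0,0,-30.5],"gripper":120}]'; python3 -m handwheel '[{"dp":[0,0,0],"twist":[0,0,0],"gripper":120}]'; python3 -c "
from h import *
plan(555.6,-148.1,72,165.7)
I=grab('d');zoom(I['scene'],(170,90,350,280),4,'d2.png');zoom(I['top'],(330,150,460,290),4.5,'d1.png')"
```

```text
time_s: 7.6
eef_pos: [555.0, -147.4, 206.5]
tool_rot: [-1.921, 2.486, -0.001]
ft_force: [-0.5, 0.0, -0.1]
gripper_width: 45.3
time_s: 7.7
eef_pos: [555.1, -146.4, 206.5]
tool_rot: [-1.918, 2.488, -0.001]
ft_force: [-0.8, -0.4, -1.0]
gripper_width: 45.1
t 7.7 pos [ 555.1 -146.4  206.5] phi 165.25 w 45.1 F [-0.8 -0.4 -1. ]
  dp [ 0.15 -0.08 13.45] twist [-0.03  0.01 -0.45]
```

View pics/d2.png

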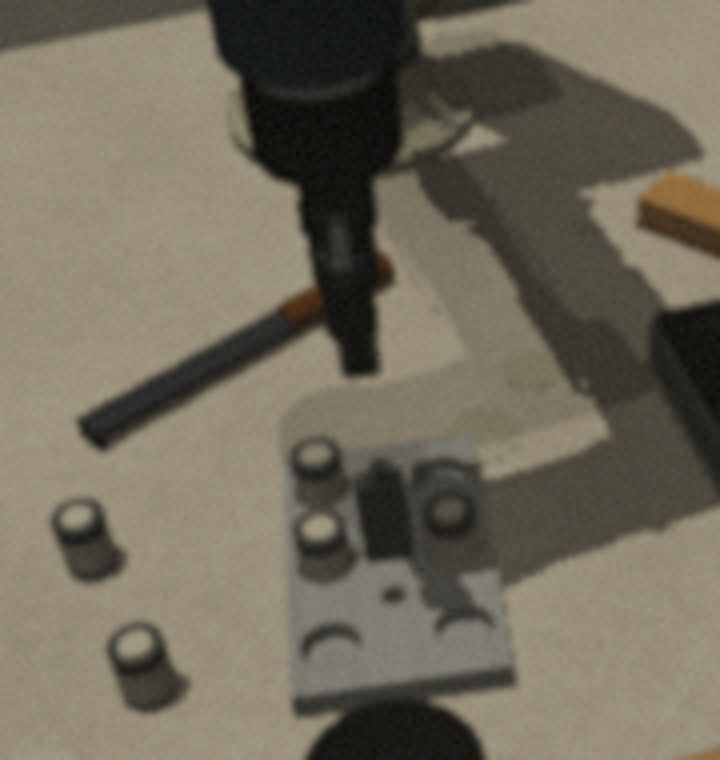

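```bash
python3 -m handwheel '[{"dp":[0.15,-0.08,4],"twist":[0,0,-0.45],"gripper":120},{"dp":[0.15,-0.08,8],"twist":[0,0,-0.45],"gripper":120},{"dp":[0.15,-0.08,11.5],"twist":[0,0,-0.45],"gripper":120},{"dp":[0.15,-0.08,13],"twist":[0,0,-0.45],"gripper":120},{"dp":[0.15,-0.08,13.3],"twist":[0,0,-0.45],"gripper":120}]'; python3 -m handwheel '[{"dp":[0,0,0],"twist":[0,0,0],"gripper":120},{"dp":[0,0,0],"twist":[0,0,0],"gripper":120}]'; python3 -c "
from h import *
plan(555.6,-148.1,72,165.7)
"
```

```text
time_s: 8.3
eef_pos: [554.0, -147.6, 70.9]
tool_rot: [1.928, -2.476, -0.005]
ft_force: [-0.1, -0.3, 0.8]
gripper_width: 45.0
time_s: 8.5
eef_pos: [556.6, -148.2, 74.6]
tool_rot: [-1.93, 2.476, -0.003]
ft_force: [-0.2, -0.2, 0.9]
gripper_width: 45.3
t 8.5 pos [ 556.6 -148.2   74.6] phi 165.88 w 45.3 F [-0.2 -0.2  0.9]
  dp [0.02 0.1  0.26] twist [-0.16  0.01  0.18]
```

```bash
python3 -m handwheel '[{"dp":[0,0.05,0.2],"twist":[0,0,0],"gripper":120},{"dp":[0,0.05,0.2],"twist":[0,0,0],"gripper":160},{"dp":[0,0.05,0.2],"twist":[0,0,0],"gripper":255},{"dp":[0,0.05,0.2],"twist":[0,0,0],"gripper":255},{"dp":[0,0.05,0.2],"twist":[0,0,0],"gripper":255}]' 90; python3 -m handwheel '[{"dp":[0,0,0],"twist":[0,0,0],"gripper":255},{"dp":[0,0,0],"twist":[0,0,0],"gripper":255}]'; python3 -c "
from h import *
plan(555.6,-148.1,72,165.7)
"
```

```text
time_s: 9.0
eef_pos: [555.4, -148.2, 71.7]
tool_rot: [-1.931, 2.477, -0.001]
ft_force: [-0.9, -0.5, 3.4]
gripper_width: 12.9
time_s: 9.2
eef_pos: [555.4, -148.2, 71.6]
tool_rot: [-1.931, 2.477, -0.001]
ft_force: [-1.3, 1.6, 5.7]
gripper_width: 13.2
t 9.2 pos [ 555.4 -148.2   71.6] phi 165.87 w 13.2 F [-1.3  1.6  5.7]
  dp [-0.02 -0.02 -0.04] twist [-0.06  0.    0.17]
```

```bash
python3 -m handwheel '[{"dp":[0,0,-0.3],"twist":[0,0,0],"gripper":255},{"dp":[0,0,-1],"twist":[0,0,0],"gripper":255},{"dp":[0,0,-2],"twist":[0,0,0],"gripper":255},{"dp":[0,0,-4],"twist":[0,0,0],"gripper":255},{"dp":[0,0,-6],"twist":[0,0,0],"gripper":255}]'; python3 -m handwheel '[{"dp":[0,0,-2.5],"twist":[0,0,0],"gripper":255},{"dp":[0,0,-5],"twist":[0,0,0],"gripper":255},{"dp":[0,0,-6.5],"twist":[0,0,0],"gripper":255},{"dp":[0,0,-7],"twist":[0,0,0],"gripper":255},{"dp":[0,0,-7],"twist":[0,0,0],"gripper":255}]'; python3 -c "
from h import *
plan(560.7,144.4,202,174.5)
I=grab('e');zoom(I['scene'],(170,90,350,280),4,'e2.png');zoom(I['top'],(330,150,460,290),4.5,'e1.png')"
```

```text
time_s: 9.7
eef_pos: [554.5, -148.1, 131.4]
tool_rot: [1.93, -2.477, -0.002]
ft_force: [0.6, -0.5, -5.5]
gripper_width: 12.5
time_s: 10.2
eef_pos: [555.1, -148.1, 201.4]
tool_rot: [-1.93, 2.477, -0.0]
ft_force: [0.3, 0.9, -7.2]
gripper_width: 13.0
t 10.2 pos [ 555.1 -148.1  201.4] phi 165.85 w 13.0 F [ 0.3  0.9 -7.2]
  dp [-28.5    6.6   -0.05] twist [-0.04  0.03 -8.65]
```

View pics/e2.png

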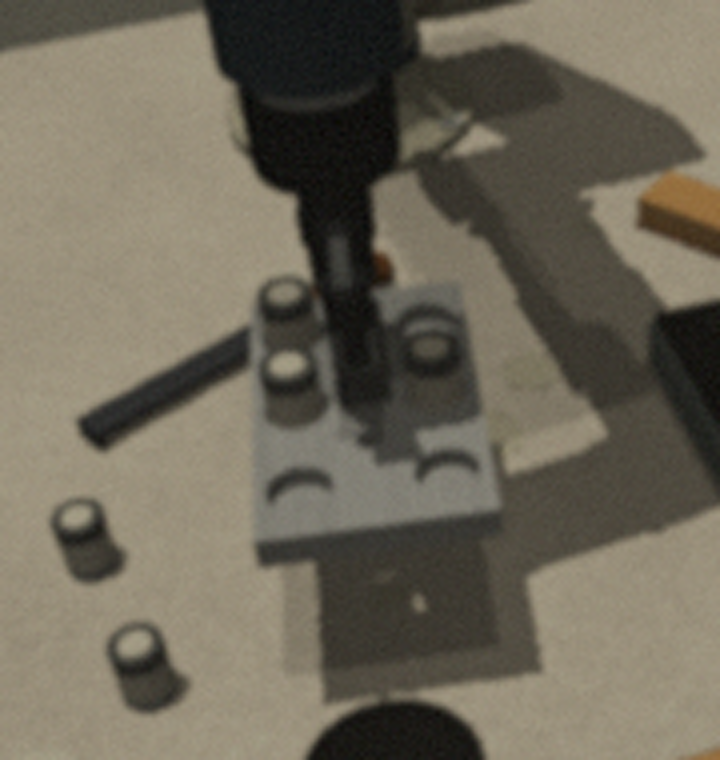

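```bash
python3 -m handwheel '[{"dp":[-1.5,0.35,0],"twist":[0,0,-1],"gripper":255},{"dp":[-4.3,1,0],"twist":[0,0,-2],"gripper":255},{"dp":[-7.5,1.7,0],"twist":[0,0,-3],"gripper":255},{"dp":[-11,2.5,0],"twist":[0,0,-4],"gripper":255},{"dp":[-14.3,3.3,0],"twist":[0,0,-5],"gripper":255}]'; python3 -c "
from h import *
plan(560.7,144.4,202,174.5)"
```

```text
time_s: 10.8
eef_pos: [557.2, 0.4, 199.9]
tool_rot: [2.038, -2.389, -0.002]
ft_force: [0.3, 0.7, -6.4]
gripper_width: 13.1
t 10.8 pos [5.572e+02 4.000e-01 1.999e+02] phi 170.92 w 13.1 F [ 0.3  0.7 -6.4]
  dp [-14.27   1.93  -0.21] twist [ 0.11 -0.01 -3.58]
```

```bash
python3 -m handwheel '[{"dp":[-3.5,0.5,0],"twist":[0,0,-1],"gripper":255},{"dp":[-7.5,1,0],"twist":[0,0,-2],"gripper":255},{"dp":[-11,1.5,0],"twist":[0,0,-3],"gripper":255},{"dp":[-13.5,1.8,0],"twist":[0,0,-3.6],"gripper":255},{"dp":[-14.3,1.9,0],"twist":[0,0,-3.6],"gripper":255}]';python3 -m handwheel '[{"dp":[0,0,0],"twist":[0,0,0],"gripper":255},{"dp":[0,0,0],"twist":[0,0,0],"gripper":255}]'; python3 -c "
from h import *
plan(560.7,144.4,202,174.5)
I=grab('f');zoom(I['scene'],(310,70,490,250),4,'f2.png');zoom(I['top'],(200,150,330,290),4.5,'f1.png')"
```

```text
time_s: 11.3
eef_pos: [561.1, 145.8, 199.6]
tool_rot: [2.115, -2.322, -0.002]
ft_force: [-0.4, 0.0, -6.1]
gripper_width: 13.0
time_s: 11.5
eef_pos: [561.5, 142.3, 200.4]
tool_rot: [2.111, -2.325, -0.0]
ft_force: [0.4, 0.3, -5.5]
gripper_width: 13.0
t 11.5 pos [561.5 142.3 200.4] phi 174.47 w 13.0 F [ 0.4  0.3 -5.5]
  dp [-0.2   0.1  -0.16] twist [ 0.07 -0.06 -0.03]
```

View pics/f2.png

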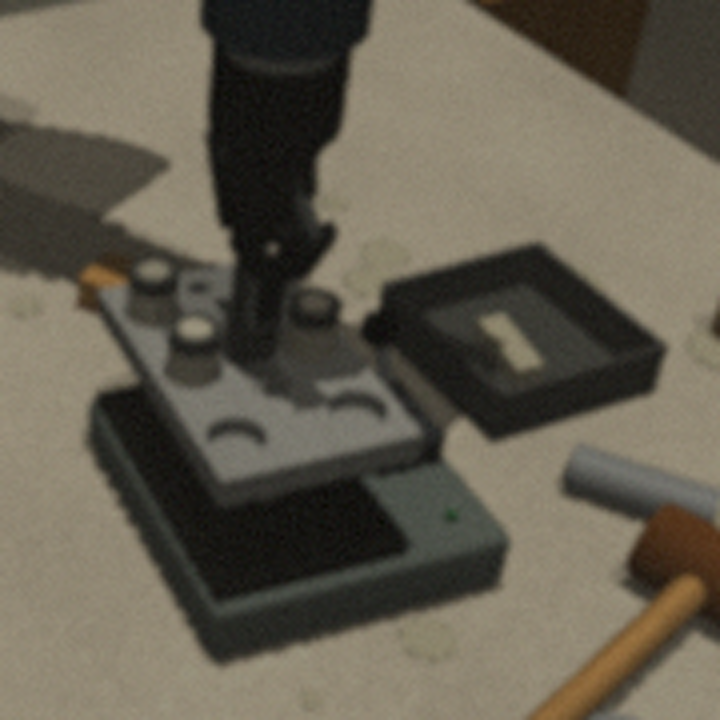

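View pics/f1.png

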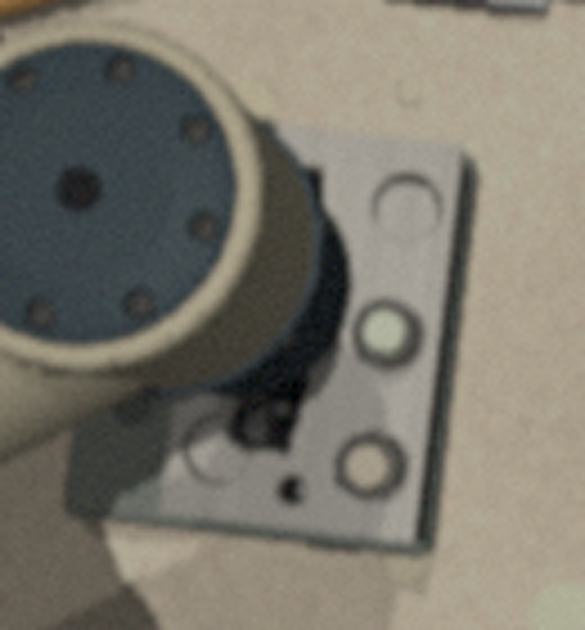

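```bash
python3 - <<'E'
from h import *
t=cv2.imread("pics/f_top.png");s=cv2.imread("pics/f_scene.png")
def near(img,u,v,thr,r=7):
    b=blobs(img,(int(u)-r,int(v)-r,int(u)+r+1,int(v)+r+1),thr,8,140);b=[x for x in b if np.hypot(x[1]-u,x[2]-v)<4];return b[0] if b else (0,0,0,0,0)
P={}
for n,a,b,tt,ts in(("set2",(285.5,223.5),(358.5,151.5),130,105),("set0",(282,253),(348,137.5),112,90)):
    A=near(t,*a,tt);B=near(s,*b,ts);print(n,np.round(A,2),np.round(B,2));
    P[n]=tri(B[1:3],A[1:3]);print(P[n].round(1),plane("top",*A[1:3],180.5).round(1),plane("scene",*B[1:3],180.5).round(1))
d=P["set2"]-P["set0"];print(d,np.degrees(np.arctan2(d[1],d[0])))
for y in(-5.5,):
    c,sn=np.cos(np.radians(y)),np.sin(np.radians(y))
    for n,(a,b) in(("set2",(0,-40)),("set0",(-67,-40))):
        print("centre from",n,P[n][:2]-np.array([c*a-sn*b,sn*a+c*b]))
plan(0,0,0)
E
```

```text
set2 [ 67.25 284.88 223.04   9.25   9.5 ] [ 30.25 358.35 151.49   7.75   5.25]
[558.1 102.7 180.3] [558.  102.5 180.5] [558.3 102.8 180.5]
set0 [ 71.81 281.09 253.15   9.75   9.75] [ 24.56 347.95 137.01   7.25   4.5 ]
[491.1 109.  180.3] [491.  108.9 180.5] [491.3 109.  180.5]
[ 6.70013831e+01 -6.32763463e+00  5.38256145e-03] -5.395032524385756
centre from set2 [561.91088416 142.51629215]
centre from set0 [561.60104633 142.42226136]
t 11.6 pos [561.7 141.8 200.8] phi 174.4 w 13.0 F [ 0.5  0.9 -6.1]
  dp [19.58 54.51 20.12] twist [ 0.03 -0.03  0.  ]
```

```bash
python3 -m handwheel '[{"dp":[-0.19,0.12,0.5],"twist":[0,0,0],"gripper":255},{"dp":[-0.19,0.12,1.5],"twist":[0,0,0],"gripper":255},{"dp":[-0.19,0.12,2.5],"twist":[0,0,0],"gripper":255},{"dp":[-0.19,0.12,3.2],"twist":[0,0,0],"gripper":255},{"dp":[-0.19,0.12,3.4],"twist":[0,0,0],"gripper":255}]';python3 -m handwheel '[{"dp":[0,0,0],"twist":[0,0,0],"gripper":255},{"dp":[0,0,0],"twist":[0,0,0],"gripper":255}]'; python3 -c "
from h import *
plan(560.7,144.4,132,174.5)
I=grab('g');zoom(I['scene'],(310,70,490,250),4,'g2.png');zoom(I['top'],(200,150,330,290),4.5,'g1.png')"
```

```text
time_s: 12.1
eef_pos: [560.2, 144.4, 165.3]
tool_rot: [2.109, -2.324, -0.002]
ft_force: [0.5, 0.4, -6.8]
gripper_width: 12.8
time_s: 12.3
eef_pos: [561.2, 144.8, 167.4]
tool_rot: [-2.111, 2.326, -0.001]
ft_force: [0.2, 0.6, -7.0]
gripper_width: 12.9
t 12.3 pos [561.2 144.8 167.4] phi 174.47 w 12.9 F [ 0.2  0.6 -7. ]
  dp [0.05 0.05 3.54] twist [-0.04  0.01 -0.03]
```

View pics/g2.png

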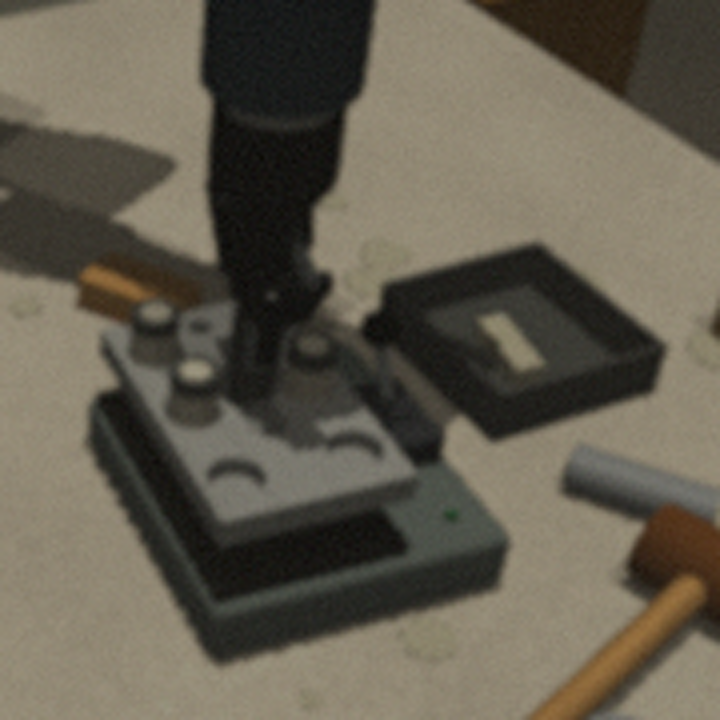

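View pics/g1.png

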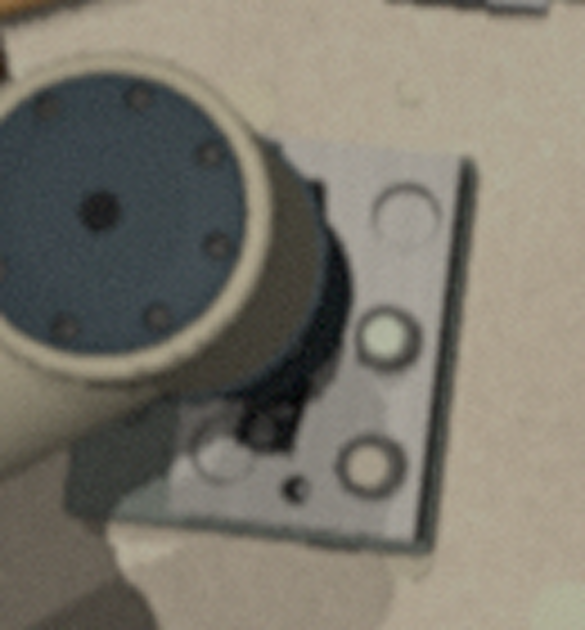

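```bash
python3 -m handwheel '[{"dp":[0.03,0.03,0.3],"twist":[0,0,0],"gripper":255},{"dp":[0.03,0.03,0.7],"twist":[0,0,0],"gripper":255},{"dp":[0.03,0.03,1.1],"twist":[0,0,0],"gripper":255},{"dp":[0.03,0.03,1.5],"twist":[0,0,0],"gripper":255},{"dp":[0.03,0.03,1.5],"twist":[0,0,0],"gripper":255}]'; python3 -c "
from h import *
plan(560.7,144.4,132,174.5)"
```

```text
time_s: 12.9
eef_pos: [560.1, 144.3, 151.0]
tool_rot: [2.11, -2.325, -0.001]
ft_force: [-1.0, -0.3, -6.5]
gripper_width: 12.9
t 12.9 pos [560.1 144.3 151. ] phi 174.45 w 12.9 F [-1.  -0.3 -6.5]
  dp [-0.01 -0.07  1.9 ] twist [ 0.09 -0.05 -0.05]
```

```bash
python3 -m handwheel '[{"dp":[0,0,0.3],"twist":[0,0,0],"gripper":255},{"dp":[0,0,0.6],"twist":[0,0,0],"gripper":255},{"dp":[0,0,0.9],"twist":[0,0,0],"gripper":255},{"dp":[0,0,1.2],"twist":[0,0,0],"gripper":255},{"dp":[0,0,1.2],"twist":[0,0,0],"gripper":255}]'; python3 -c "
from h import *
plan(560.7,144.4,132,174.5)"
```

```text
time_s: 13.4
eef_pos: [560.2, 144.4, 139.4]
tool_rot: [2.111, -2.325, -0.001]
ft_force: [-0.3, 0.9, -5.9]
gripper_width: 12.7
t 13.4 pos [560.2 144.4 139.4] phi 174.46 w 12.7 F [-0.3  0.9 -5.9]
  dp [-0.   -0.05  0.74] twist [ 0.06 -0.03 -0.04]
```

```bash
python3 -m handwheel '[{"dp":[0,0,0.2],"twist":[0,0,0],"gripper":255},{"dp":[0,0,0.4],"twist":[0,0,0],"gripper":255},{"dp":[0,0,0.6],"twist":[0,0,0],"gripper":255},{"dp":[0,0,0.7],"twist":[0,0,0],"gripper":255},{"dp":[0,0,0.75],"twist":[0,0,0],"gripper":255}]'; python3 -c "
from h import *
plan(560.7,144.4,132,174.5)"
```

```text
time_s: 13.9
eef_pos: [560.5, 144.5, 132.4]
tool_rot: [2.111, -2.326, -0.0]
ft_force: [-0.4, -0.1, -5.8]
gripper_width: 12.9
t 13.9 pos [560.5 144.5 132.4] phi 174.46 w 12.9 F [-0.4 -0.1 -5.8]
  dp [ 0.01 -0.02  0.04] twist [ 0.01 -0.01 -0.04]
```

```bash
python3 -m handwheel '[{"dp":[0,0,0.05],"twist":[0,0,0],"gripper":255},{"dp":[0,0,0.1],"twist":[0,0,0],"gripper":255},{"dp":[0,0,0.15],"twist":[0,0,0],"gripper":255},{"dp":[0,0,0.15],"twist":[0,0,0],"gripper":255}]'; python3 -c "
from h import *
plan(560.7,144.4,132,174.5)"
```

```text
time_s: 14.3
eef_pos: [560.7, 144.5, 131.7]
tool_rot: [-2.111, 2.326, -0.001]
ft_force: [-1.5, 0.1, -0.4]
gripper_width: 13.0
t 14.3 pos [560.7 144.5 131.7] phi 174.47 w 13.0 F [-1.5  0.1 -0.4]
  dp [ 0.01 -0.   -0.03] twist [-0.04  0.01 -0.03]
```

```bash
python3 -m handwheel '[{"dp":[0,0,0],"twist":[0,0,0],"gripper":120},{"dp":[0,0,0],"twist":[0,0,0],"gripper":120},{"dp":[0,0,0],"twist":[0,0,0],"gripper":120},{"dp":[0,0,0],"twist":[0,0,0],"gripper":120}]'; python3 -m handwheel '[{"dp":[0,0,-1],"twist":[0,0,0],"gripper":120},{"dp":[0,0,-4],"twist":[0,0,0],"gripper":120},{"dp":[0,0,-8],"twist":[0,0,0],"gripper":120},{"dp":[0,0,-12],"twist":[0,0,0],"gripper":120}]'; python3 -c "
from h import *
plan(466,-321,200,174.5)"
```

```text
time_s: 14.7
eef_pos: [561.0, 144.6, 131.5]
tool_rot: [-2.111, 2.325, -0.001]
ft_force: [1.0, 0.0, 0.3]
gripper_width: 44.9
time_s: 15.1
eef_pos: [560.4, 144.2, 253.2]
tool_rot: [2.112, -2.326, 0.001]
ft_force: [0.7, 1.7, -0.1]
gripper_width: 45.1
t 15.1 pos [560.4 144.2 253.2] phi 174.46 w 45.1 F [ 0.7  1.7 -0.1]
  dp [47.21  4.91  5.34] twist [-0.02 -0.02 -0.04]
```

```bash
python3 -m handwheel '[{"dp":[23,2.4,0],"twist":[0,0,0],"gripper":120},{"dp":[23,2.4,0],"twist":[0,0,0],"gripper":120},{"dp":[23,2.4,0],"twist":[0,0,0],"gripper":120},{"dp":[23,2.4,0],"twist":[0,0,0],"gripper":120},{"dp":[23,2.4,0],"twist":[0,0,0],"gripper":120}]'; python3 -c "
from h import *
plan(466,-321,200,174.5)
I=grab('k');zoom(I['scene'],(310,70,490,250),4,'k2.png');zoom(I['top'],(200,150,330,290),4.5,'k1.png')"
```

```text
time_s: 15.6
eef_pos: [513.6, -84.9, 252.4]
tool_rot: [-2.109, 2.327, -0.002]
ft_force: [-0.1, 0.4, -0.1]
gripper_width: 45.7
t 15.6 pos [513.6 -84.9 252.4] phi 174.38 w 45.7 F [-0.1  0.4 -0.1]
  dp [23.96  2.43  5.25] twist [-0.1  -0.02 -0.12]
```

View pics/k2.png

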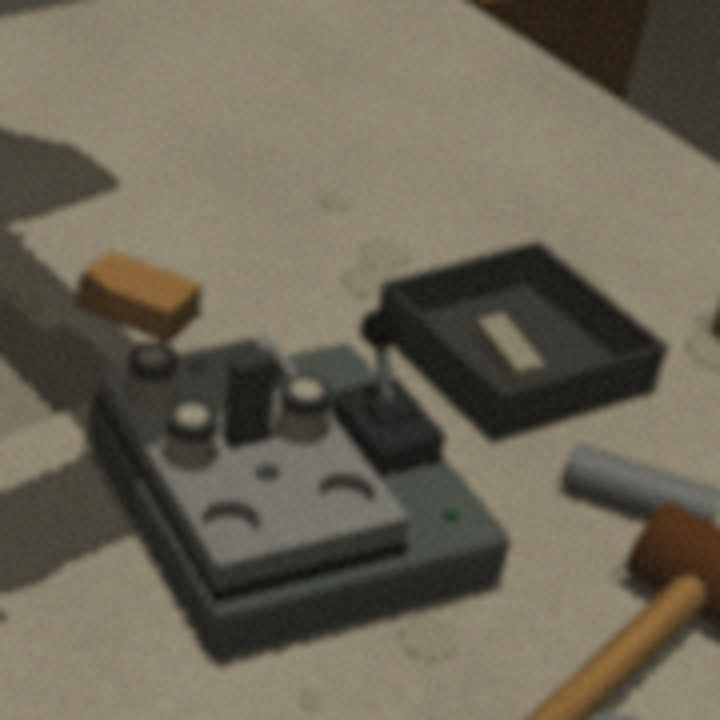

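View pics/k1.png

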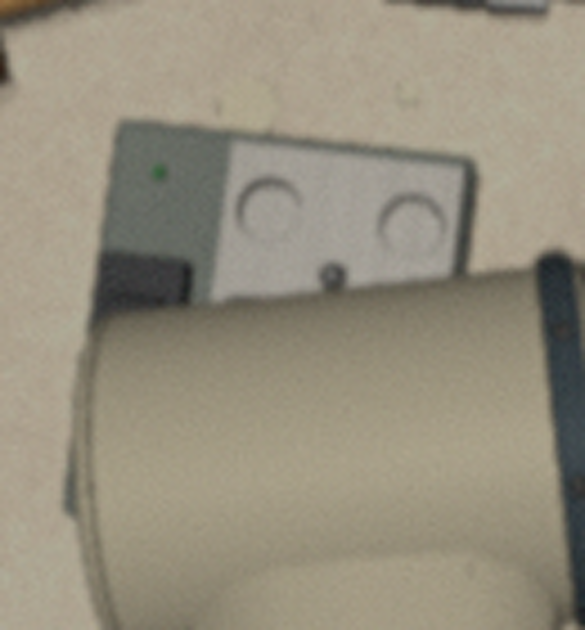

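View pics/k_top.png

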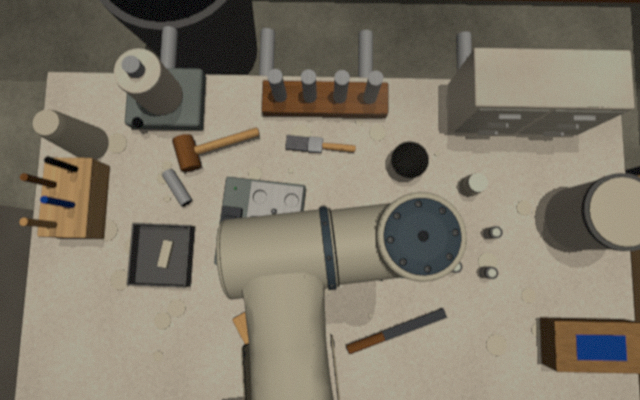

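```bash
cat >> h.py <<'E'
def spares(I,z=46):
    r=[]
    for b in blobs(I["scene"],(125,200,250,290),112,18,60):
        if b[3]<11 and b[4]<9: r.append(plane("scene",b[1],b[2],z)[:2].round(1).tolist())
    q=[]
    for b in blobs(I["top"],(430,200,540,300),140,30,65):
        pass
    g=I["top"]
    c=[]
    for p in r:
        u,v=proj("top",[p[0],p[1],z]);u0,v0=int(round(u)),int(round(v))
        bb=[b for thr in(150,143,135,128) for b in blobs(g,(u0-7,v0-7,u0+8,v0+8),thr,25,70) if np.hypot(b[1]-u,b[2]-v)<3 and b[3]<10 and b[4]<10]
        c.append((p,plane("top",bb[0][1],bb[0][2],z)[:2].round(1).tolist() if bb else None, tri(proj("scene",[*p,z]),bb[0][1:3]).round(1).tolist() if bb else None))
    for x in c: print("spare scene",x[0],"top",x[1],"tri",x[2])
E
python3 - <<'E'
from h import *
for n in("0","k_"):
    print(n);I={k:cv2.imread(f"pics/{(k+'0') if n=='0' else 'k_'+k}.png") for k in("scene","top")}
    spares(I)
E
```

```text
0
spare scene [474.1, -170.9] top [480.5, -171.5] tri [480.3, -171.2, 51.4]
spare scene [467.0, -320.4] top [466.1, -321.4] tri [466.2, -320.9, 45.6]
spare scene [453.7, -410.6] top [452.5, -411.7] tri [452.6, -411.3, 45.4]
spare scene [585.7, -308.4] top [585.1, -309.4] tri [585.2, -308.9, 45.8]
spare scene [556.3, -424.5] top [555.6, -425.5] tri [555.7, -425.1, 45.7]
k_
spare scene [466.9, -320.4] top None tri None
spare scene [453.5, -410.6] top [452.5, -411.7] tri [452.6, -411.3, 45.5]
spare scene [585.7, -308.4] top None tri None
spare scene [556.2, -424.6] top [555.6, -425.5] tri [555.7, -425.1, 45.8]
```

```bash
python3 -m handwheel '[{"dp":[23.96,2.43,2],"twist":[0,0,0],"gripper":110},{"dp":[23.96,2.43,4],"twist":[0,0,0],"gripper":110},{"dp":[23.96,2.43,6],"twist":[0,0,0],"gripper":110},{"dp":[23.96,2.43,8],"twist":[0,0,0],"gripper":110},{"dp":[23.96,2.43,10],"twist":[0,0,0],"gripper":110}]';python3 -m handwheel '[{"dp":[0,0,0],"twist":[0,0,0],"gripper":110},{"dp":[0,0,0],"twist":[0,0,0],"gripper":110}]'; python3 -c "
from h import *
plan(466.2,-320.9,35,174.5)
I=grab('l');spares(I);zoom(I['scene'],(120,120,260,290),4,'l2.png')"
```

```text
time_s: 16.2
eef_pos: [470.8, -307.0, 165.7]
tool_rot: [-2.11, 2.325, -0.008]
ft_force: [1.1, 0.8, -0.4]
gripper_width: 48.3
time_s: 16.4
eef_pos: [469.7, -305.0, 163.8]
tool_rot: [2.109, -2.327, -0.001]
ft_force: [0.5, -0.4, 0.6]
gripper_width: 48.4
t 16.4 pos [ 469.7 -305.   163.8] phi 174.39 w 48.4 F [ 0.5 -0.4  0.6]
  dp [ 1.62  0.18 12.88] twist [ 0.07  0.   -0.11]
spare scene [467.2, -321.4] top None tri None
spare scene [453.5, -410.5] top None tri None
spare scene [585.8, -308.4] top None tri None
spare scene [556.3, -424.6] top None tri None
```

View pics/l2.png

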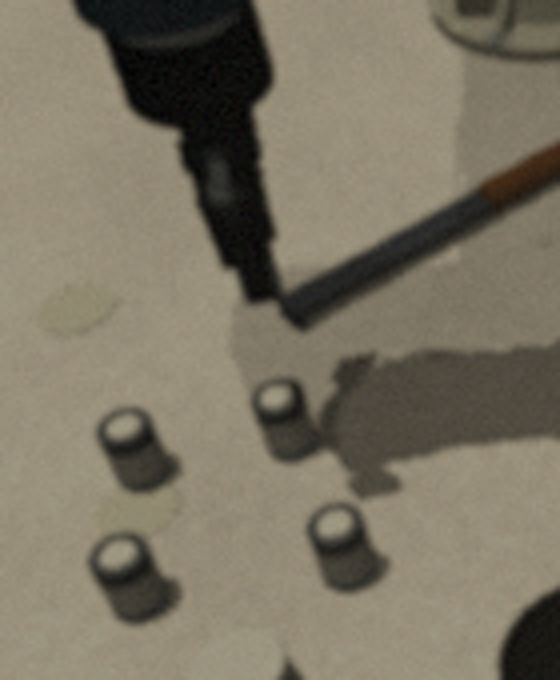

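```bash
python3 -c "
from h import *
print(plane('top',443,313,5),plane('top',349,347,5),plane('top',475,183,70),plane('top',410,160,55))"; python3 -m handwheel '[{"dp":[1.62,0.18,1],"twist":[0,0,0],"gripper":110},{"dp":[1.62,0.18,5],"twist":[0,0,0],"gripper":110},{"dp":[1.62,0.18,8],"twist":[0,0,0],"gripper":110},{"dp":[1.62,0.18,9],"twist":[0,0,0],"gripper":110},{"dp":[1.62,0.18,9],"twist":[0,0,0],"gripper":110}]';python3 -c "
from h import *
plan(466.2,-320.9,36,174.5)"
```

```text
[ 343.95582235 -299.05083764    5.        ] [253.44785545 -55.41193887   5.        ] [ 676.81244654 -365.6048532    70.        ] [ 736.78309934 -204.49416905   55.        ]
time_s: 17.0
eef_pos: [466.3, -320.2, 73.4]
tool_rot: [2.112, -2.324, -0.003]
ft_force: [0.6, 0.8, 0.9]
gripper_width: 48.6
t 17.0 pos [ 466.3 -320.2   73.4] phi 174.52 w 48.6 F [0.6 0.8 0.9]
  dp [ 0.07 -0.01  3.74] twist [0.12 0.02 0.02]
```

```bash
python3 -m handwheel '[{"dp":[0.05,0,1.5],"twist":[0,0,0],"gripper":110},{"dp":[0.05,0,3],"twist":[0,0,0],"gripper":110},{"dp":[0.05,0,3.7],"twist":[0,0,0],"gripper":110},{"dp":[0.05,0,3.7],"twist":[0,0,0],"gripper":110},{"dp":[0.05,0,3.7],"twist":[0,0,0],"gripper":110}]';python3 -c "
from h import *
plan(466.2,-320.9,36,174.5)"
```

```text
time_s: 17.5
eef_pos: [467.4, -321.5, 38.5]
tool_rot: [-2.112, 2.325, -0.003]
ft_force: [-0.3, -0.5, 0.3]
gripper_width: 48.5
t 17.5 pos [ 467.4 -321.5   38.5] phi 174.5 w 48.5 F [-0.3 -0.5  0.3]
  dp [-0.04  0.13  0.25] twist [-0.11 -0.06 -0.  ]
```

```bash
python3 -m handwheel '[{"dp":[0,0.06,0.2],"twist":[0,0,0],"gripper":110},{"dp":[0,0.06,0.2],"twist":[0,0,0],"gripper":130},{"dp":[0,0.06,0.2],"twist":[0,0,0],"gripper":255},{"dp":[0,0.06,0.2],"twist":[0,0,0],"gripper":255},{"dp":[0,0.06,0.2],"twist":[0,0,0],"gripper":255}]' 40;python3 -c "
from h import *
plan(466.2,-320.9,36,174.5)"
```

```text
time_s: 18.0
eef_pos: [466.2, -321.2, 35.6]
tool_rot: [-2.112, 2.326, -0.001]
ft_force: [0.6, 0.5, 3.4]
gripper_width: 31.2
t 18.0 pos [ 466.2 -321.2   35.6] phi 174.48 w 31.2 F [0.6 0.5 3.4]
  dp [-0.03  0.   -0.04] twist [-0.04 -0.03 -0.02]
```

```bash
python3 -m handwheel '[{"dp":[0,0,-1],"twist":[0,0,0],"gripper":255},{"dp":[0,0,-4],"twist":[0,0,0],"gripper":255},{"dp":[0,0,-8],"twist":[0,0,0],"gripper":255},{"dp":[0,0,-12],"twist":[0,0,0],"gripper":255},{"dp":[0,0,-16.5],"twist":[0,0,0],"gripper":255}]' ;python3 -c "
from h import *
plan(623.5,97.8,200,174.5)"
```

```text
time_s: 18.5
eef_pos: [465.1, -320.5, 201.4]
tool_rot: [2.111, -2.326, -0.003]
ft_force: [1.1, -0.9, -2.1]
gripper_width: 31.1
t 18.5 pos [ 465.1 -320.5  201.4] phi 174.45 w 31.1 F [ 1.1 -0.9 -2.1]
  dp [-43.17 -11.73   0.16] twist [ 0.09  0.05 -0.05]
```

```bash
python3 -m handwheel '[{"dp":[-4,-1,0],"twist":[0,0,0],"gripper":255},{"dp":[-8.6,-2.3,0],"twist":[0,0,0],"gripper":255},{"dp":[-13,-3.5,0],"twist":[0,0,0],"gripper":255},{"dp":[-17.5,-4.7,0],"twist":[0,0,0],"gripper":255},{"dp":[-22,-6,0],"twist":[0,0,0],"gripper":255}]' ;python3 -c "
from h import *
plan(623.5,97.8,200,174.5)"
```

```text
time_s: 19.0
eef_pos: [546.8, -106.0, 200.6]
tool_rot: [-2.111, 2.326, 0.0]
ft_force: [0.2, -0.4, -1.0]
gripper_width: 30.8
t 19.0 pos [ 546.8 -106.   200.6] phi 174.45 w 30.8 F [ 0.2 -0.4 -1. ]
  dp [-21.03  -5.66   0.06] twist [ 0.    0.01 -0.05]
```

```bash
python3 -m handwheel '[{"dp":[-4,-1,0],"twist":[0,0,0],"gripper":255},{"dp":[-9,-2.4,0],"twist":[0,0,0],"gripper":255},{"dp":[-14,-3.8,0],"twist":[0,0,0],"gripper":255},{"dp":[-18.5,-5,0],"twist":[0,0,0],"gripper":255},{"dp":[-21,-5.7,0],"twist":[0,0,0],"gripper":255}]' ;python3 -m handwheel '[{"dp":[0,0,0],"twist":[0,0,0],"gripper":255},{"dp":[0,0,0],"twist":[0,0,0],"gripper":255}]';python3 -c "
from h import *
plan(623.5,97.8,103,174.5)
I=grab('m');zoom(I['scene'],(310,70,490,250),4,'m2.png');zoom(I['top'],(200,150,330,290),4.5,'m1.png')"
```

```text
time_s: 19.5
eef_pos: [624.2, 99.3, 199.7]
tool_rot: [2.114, -2.323, -0.001]
ft_force: [0.2, -1.1, -2.0]
gripper_width: 30.7
time_s: 19.7
eef_pos: [623.6, 96.2, 199.8]
tool_rot: [2.112, -2.324, -0.001]
ft_force: [0.7, -0.4, -1.3]
gripper_width: 30.6
t 19.7 pos [623.6  96.2 199.8] phi 174.52 w 30.6 F [ 0.7 -0.4 -1.3]
  dp [-0.17  0.02  9.68] twist [ 0.06 -0.03  0.02]
```

View pics/m2.png

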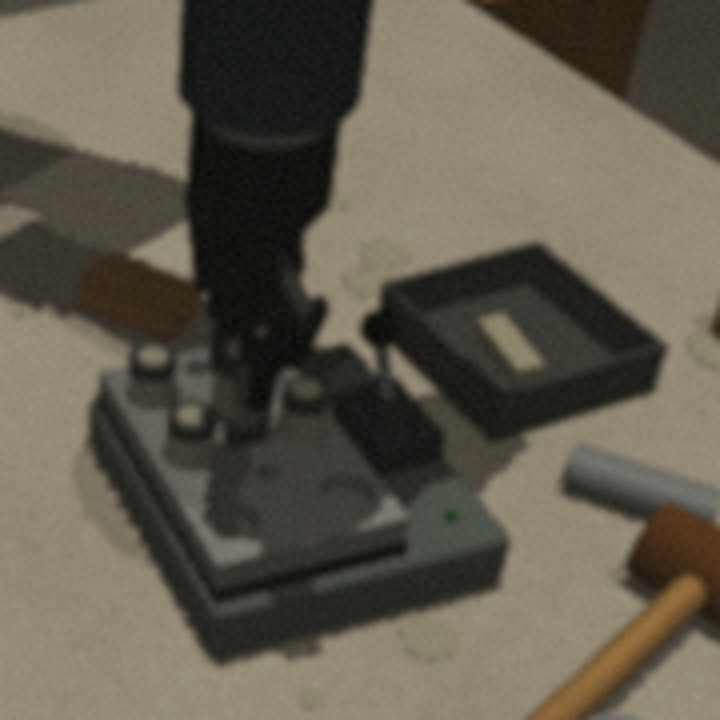

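View pics/m1.png

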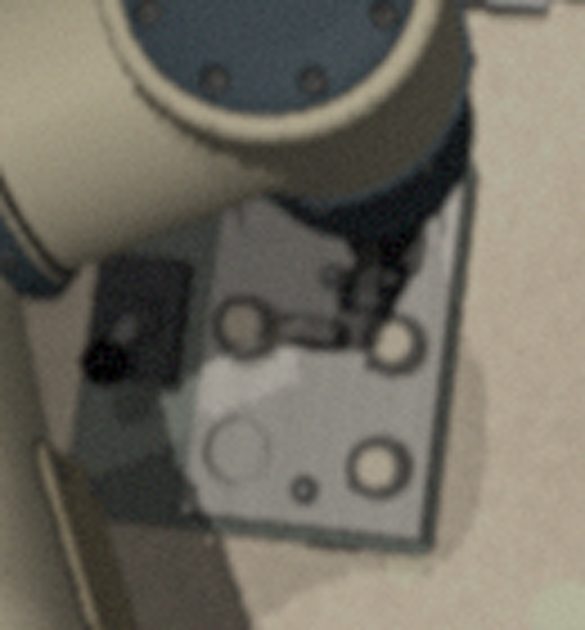

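```bash
python3 - <<'E'
from h import *
t=cv2.imread("pics/m_top.png");s=cv2.imread("pics/m_scene.png")
def near(img,u,v,thrs,lo,hi,r=7):
    for thr in thrs:
        b=[x for x in blobs(img,(int(u)-r,int(v)-r,int(u)+r+1,int(v)+r+1),thr,lo,hi) if np.hypot(x[1]-u,x[2]-v)<4 and x[3]<12 and x[4]<12]
        if b: return b[0]
    return None
P=[];Q=[]
for n,a,b,m in(("set2",(288,226),(357.5,173.5),(0,-40)),("set0",(284,253.5),(348,159.5),(-67,-40)),("set3",(254,222.5),(387,167.5),(0,40))):
    A=near(t,*a,(140,125,110,100),30,80);B=near(s,*b,(110,100,90,80),18,45)
    print(n,A and np.round(A,2),B and np.round(B,2))
    if A and B: print(tri(B[1:3],A[1:3]).round(1))
    if A: P.append(plane("top",*A[1:3],112)[:2]);Q.append(m);print(P[-1].round(1),B and plane("scene",*B[1:3],112).round(1))
M,_=cv2.estimateAffinePartial2D(np.array(Q,float),np.array(P),method=cv2.LMEDS)
print(M.round(3),np.degrees(np.arctan2(M[1,0],M[0,0])))
for q in((67,-40),(67,40),(-67,40)): print(q,(M[:,:2]@q+M[:,2]).round(1))
E
```

```text
set2 [ 30.31 287.12 225.74   6.     6.75] [ 20.88 356.89 173.12   5.5    4.75]
[556.6 103.7 111.7]
[556.6 103.6] [557.  103.5 112. ]
set0 [ 40.19 282.98 253.48   7.     7.  ] [ 22.25 347.8  158.4    6.5    4.25]
[490.3 111.7 111.2]
[490.2 111.5] [491.2 111.4 112. ]
set3 None None
[[ 9.91000e-01  1.19000e-01  5.61321e+02]
 [-1.19000e-01  9.91000e-01  1.43201e+02]] -6.831073175279826
(67, -40) [622.9  95.6]
(67, 40) [632.4 174.9]
(-67, 40) [499.7 190.8]
```

```bash
python3 -m handwheel '[{"dp":[-0.15,0,2],"twist":[0,0,0],"gripper":255},{"dp":[-0.15,0,4.5],"twist":[0,0,0],"gripper":255},{"dp":[-0.15,0,6.5],"twist":[0,0,0],"gripper":255},{"dp":[-0.15,0,7.5],"twist":[0,0,0],"gripper":255},{"dp":[-0.15,0,7.6],"twist":[0,0,0],"gripper":255}]' ;python3 -m handwheel '[{"dp":[0,0,0],"twist":[0,0,0],"gripper":255},{"dp":[0,0,0],"twist":[0,0,0],"gripper":255}]';python3 -c "
from h import *
plan(623.5,97.8,102,174.5)"
```

```text
time_s: 20.3
eef_pos: [623.2, 96.0, 123.1]
tool_rot: [2.109, -2.326, -0.001]
ft_force: [-0.2, -0.2, -0.4]
gripper_width: 30.7
time_s: 20.5
eef_pos: [624.8, 97.1, 125.6]
tool_rot: [-2.11, 2.325, -0.002]
ft_force: [0.3, -0.4, -1.1]
gripper_width: 30.5
t 20.5 pos [624.8  97.1 125.6] phi 174.45 w 30.5 F [ 0.3 -0.4 -1.1]
  dp [-0.05  0.14  2.36] twist [-0.14  0.05 -0.05]
```

```bash
python3 -m handwheel '[{"dp":[-0.05,0.05,0.2],"twist":[0,0,0],"gripper":255},{"dp":[-0.05,0.05,0.3],"twist":[0,0,0],"gripper":255},{"dp":[-0.05,0.05,0.3],"twist":[0,0,0],"gripper":255}]';python3 -c "
from h import *
plan(623.5,97.8,102,174.5)"
```

```text
time_s: 20.8
eef_pos: [623.5, 97.8, 121.1]
tool_rot: [-2.112, 2.326, 0.0]
ft_force: [-0.2, -0.6, -0.4]
gripper_width: 30.9
t 20.8 pos [623.5  97.8 121.1] phi 174.47 w 30.9 F [-0.2 -0.6 -0.4]
  dp [ 0.   -0.    1.91] twist [ 0.    0.   -0.03]
```

```bash
python3 -m handwheel '[{"dp":[0,0,0.2],"twist":[0,0,0],"gripper":255},{"dp":[0,0,0.4],"twist":[0,0,0],"gripper":255},{"dp":[0,0,0.6],"twist":[0,0,0],"gripper":255},{"dp":[0,0,0.8],"twist":[0,0,0],"gripper":255},{"dp":[0,0,0.9],"twist":[0,0,0],"gripper":255}]';python3 -c "
from h import *
plan(623.5,97.8,102,174.5)"
```

```text
time_s: 21.3
eef_pos: [623.4, 97.7, 111.7]
tool_rot: [2.111, -2.326, -0.0]
ft_force: [0.4, -0.7, -0.3]
gripper_width: 31.1
t 21.3 pos [623.4  97.7 111.7] phi 174.46 w 31.1 F [ 0.4 -0.7 -0.3]
  dp [-0.01 -0.01  0.97] twist [ 0.02 -0.01 -0.04]
```

```bash
python3 -m handwheel '[{"dp":[0,0,0.3],"twist":[0,0,0],"gripper":255},{"dp":[0,0,0.6],"twist":[0,0,0],"gripper":255},{"dp":[0,0,0.85],"twist":[0,0,0],"gripper":255},{"dp":[0,0,0.95],"twist":[0,0,0],"gripper":255},{"dp":[0,0,1.0],"twist":[0,0,0],"gripper":255}]';python3 -c "
from h import *
plan(623.5,97.8,102,174.5)"
```

```text
time_s: 21.8
eef_pos: [623.5, 97.7, 101.9]
tool_rot: [2.111, -2.326, -0.0]
ft_force: [0.1, -0.2, -0.4]
gripper_width: 30.8
t 21.8 pos [623.5  97.7 101.9] phi 174.46 w 30.8 F [ 0.1 -0.2 -0.4]
  dp [-0.01  0.   -0.01] twist [ 0.01 -0.01 -0.04]
```

```bash
python3 -m handwheel '[{"dp":[0,0,0.04],"twist":[0,0,0],"gripper":255},{"dp":[0,0,0.04],"twist":[0,0,0],"gripper":110},{"dp":[0,0,0.04],"twist":[0,0,0],"gripper":110},{"dp":[0,0,0.04],"twist":[0,0,0],"gripper":110},{"dp":[0,0,0.04],"twist":[0,0,0],"gripper":110}]';python3 -m handwheel '[{"dp":[0,0,-1],"twist":[0,0,0],"gripper":110},{"dp":[0,0,-4],"twist":[0,0,0],"gripper":110},{"dp":[0,0,-8],"twist":[0,0,0],"gripper":110},{"dp":[0,0,-11],"twist":[0,0,0],"gripper":110},{"dp":[0,0,-13],"twist":[0,0,0],"gripper":110}]';python3 -c "
from h import *
plan(585.2,-308.9,180,174.5)
I=grab('n');spares(I)"
```

```text
time_s: 22.3
eef_pos: [623.7, 97.8, 101.9]
tool_rot: [-2.111, 2.326, -0.0]
ft_force: [0.3, 1.8, -0.1]
gripper_width: 48.3
time_s: 22.8
eef_pos: [624.4, 97.7, 235.8]
tool_rot: [-2.109, 2.323, -0.004]
ft_force: [0.4, 0.7, 0.3]
gripper_width: 48.6
t 22.8 pos [624.4  97.7 235.8] phi 174.47 w 48.6 F [0.4 0.7 0.3]
  dp [40.86  0.    5.53] twist [-0.27  0.08 -0.03]
spare scene [453.6, -410.5] top [452.4, -411.7] tri [452.5, -411.2, 45.4]
spare scene [585.8, -308.3] top [585.1, -309.4] tri [585.2, -308.9, 45.7]
spare scene [556.3, -424.5] top [555.6, -425.7] tri [555.7, -425.1, 45.8]
```

```bash
python3 -m handwheel '[{"dp":[20,0,0],"twist":[0,0,0],"gripper":110},{"dp":[20,0,0],"twist":[0,0,0],"gripper":110},{"dp":[20,0,0],"twist":[0,0,0],"gripper":110},{"dp":[20,0,0],"twist":[0,0,0],"gripper":110},{"dp":[20,0,0],"twist":[0,0,0],"gripper":110}]';python3 -c "
from h import *
plan(585.2,-308.9,120,174.5)
I=grab('o');spares(I);zoom(I['scene'],(310,70,490,250),4,'o2.png')"
```

```text
time_s: 23.4
eef_pos: [603.0, -106.8, 231.9]
tool_rot: [2.104, -2.331, 0.001]
ft_force: [-0.2, 0.7, 0.3]
gripper_width: 48.5
t 23.4 pos [ 603.  -106.8  231.9] phi 174.12 w 48.5 F [-0.2  0.7  0.3]
  dp [20.27 -0.31 11.21] twist [ 0.03 -0.08 -0.38]
spare scene [453.5, -410.5] top [452.4, -411.6] tri [452.5, -411.2, 45.5]
spare scene [585.7, -308.3] top [585.1, -309.4] tri [585.3, -308.8, 45.9]
spare scene [556.2, -424.6] top [555.5, -425.5] tri [555.6, -425.1, 45.7]
```

View pics/o2.png

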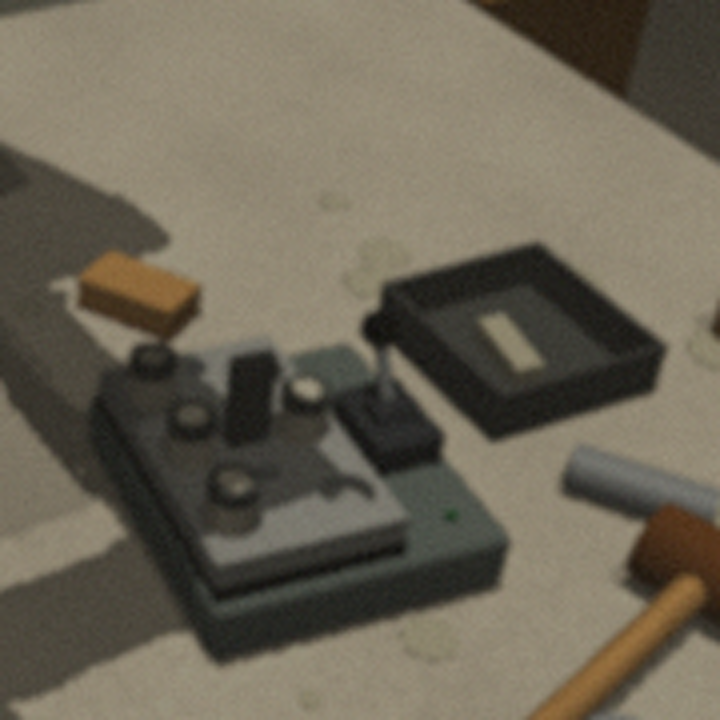

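Mould seated in pocket 4 at the same height as the others. Next spare s0.

```bash
python3 -m handwheel '[{"dp":[5,-0.1,2],"twist":[0,0,-0.4],"gripper":110},{"dp":[10,-0.2,5],"twist":[0,0,-0.4],"gripper":110},{"dp":[15,-0.3,8],"twist":[0,0,-0.4],"gripper":110},{"dp":[19,-0.3,11],"twist":[0,0,-0.4],"gripper":110},{"dp":[20.2,-0.3,13],"twist":[0,0,-0.4],"gripper":110}]';python3 -m handwheel '[{"dp":[0,0,0],"twist":[0,0,0],"gripper":110},{"dp":[0,0,0],"twist":[0,0,0],"gripper":110},{"dp":[0,0,0],"twist":[0,0,0],"gripper":110}]';python3 -c "
from h import *
plan(585.2,-308.9,36,174.5)
I=grab('p');spares(I)"
```

```text
time_s: 24.0
eef_pos: [588.1, -303.8, 101.0]
tool_rot: [-2.12, 2.318, -0.002]
ft_force: [0.7, 0.1, 0.1]
gripper_width: 48.7
time_s: 24.3
eef_pos: [589.1, -301.5, 103.1]
tool_rot: [-2.121, 2.316, -0.003]
ft_force: [0.7, 0.5, 0.6]
gripper_width: 49.0
t 24.3 pos [ 589.1 -301.5  103.1] phi 174.97 w 49.0 F [0.7 0.5 0.6]
  dp [0.76 0.34 6.71] twist [-0.13 -0.04  0.47]
spare scene [453.4, -410.5] top [452.4, -411.7] tri [452.5, -411.2, 45.6]
spare scene [556.2, -424.6] top [554.6, -425.8] tri [554.8, -425.5, 45.0]
```

```bash
python3 -m handwheel '[{"dp":[0.74,0.34,0],"twist":[0,0,0.4],"gripper":110},{"dp":[0.74,0.34,1],"twist":[0,0,0.4],"gripper":110},{"dp":[0.74,0.34,3],"twist":[0,0,0.4],"gripper":110},{"dp":[0.74,0.34,3.5],"twist":[0,0,0.4],"gripper":110},{"dp":[0.74,0.34,3.5],"twist":[0,0,0.4],"gripper":110}]';python3 -c "
from h import *
plan(585.2,-308.9,36,174.5)"
```

```text
time_s: 24.9
eef_pos: [582.8, -309.4, 65.3]
tool_rot: [2.11, -2.325, -0.004]
ft_force: [0.0, 0.4, 0.3]
gripper_width: 48.7
t 24.9 pos [ 582.8 -309.4   65.3] phi 174.46 w 48.7 F [0.  0.4 0.3]
  dp [-0.08 -0.24  2.93] twist [ 0.16  0.03 -0.04]
```

```bash
python3 -m handwheel '[{"dp":[0,0,0],"twist":[0,0,0],"gripper":110},{"dp":[0,0,0],"twist":[0,0,0],"gripper":110},{"dp":[0,0,0],"twist":[0,0,0],"gripper":110}]';python3 -c "
from h import *
plan(585.2,-308.9,36,174.5)
I=grab('p2');spares(I);zoom(I['scene'],(130,190,270,290),5,'p2.png')"
```

```text
time_s: 25.2
eef_pos: [584.2, -309.9, 67.5]
tool_rot: [-2.111, 2.326, -0.002]
ft_force: [-0.9, 0.5, 0.6]
gripper_width: 48.8
t 25.2 pos [ 584.2 -309.9   67.5] phi 174.46 w 48.8 F [-0.9  0.5  0.6]
  dp [-0.11 -0.09  3.15] twist [-0.08 -0.02 -0.04]
spare scene [453.5, -410.5] top [452.4, -411.7] tri [452.5, -411.2, 45.5]
spare scene [556.1, -424.6] top None tri None
```

View pics/p2.png

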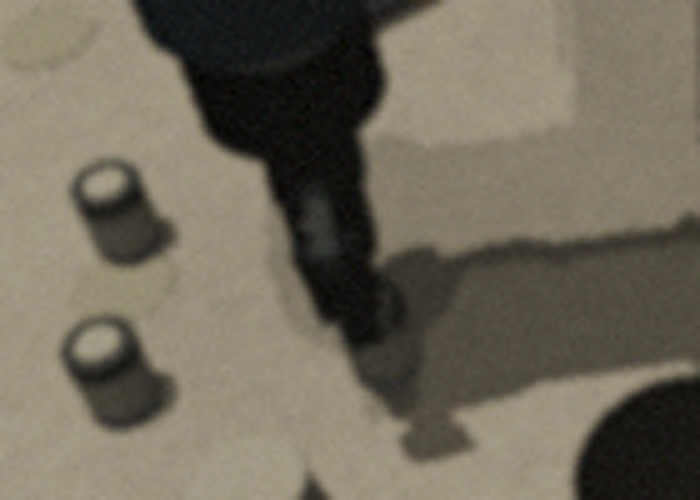

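```bash
python3 -m handwheel '[{"dp":[-0.09,-0.09,1.2],"twist":[0,0,0],"gripper":110},{"dp":[-0.09,-0.09,2.3],"twist":[0,0,0],"gripper":110},{"dp":[-0.09,-0.09,3],"twist":[0,0,0],"gripper":110},{"dp":[-0.09,-0.09,3],"twist":[0,0,0],"gripper":110},{"dp":[-0.09,-0.09,3],"twist":[0,0,0],"gripper":110}]';python3 -m handwheel '[{"dp":[0,0,0],"twist":[0,0,0],"gripper":110},{"dp":[0,0,0],"twist":[0,0,0],"gripper":110}]';python3 -c "
from h import *
plan(585.2,-308.9,36,174.5)"
```

```text
time_s: 25.8
eef_pos: [584.6, -309.0, 36.3]
tool_rot: [2.111, -2.326, -0.001]
ft_force: [1.6, 0.1, -0.3]
gripper_width: 48.6
time_s: 26.0
eef_pos: [585.0, -309.0, 37.2]
tool_rot: [-2.111, 2.326, -0.001]
ft_force: [-0.2, 0.8, 0.2]
gripper_width: 48.8
t 26.0 pos [ 585.  -309.    37.2] phi 174.46 w 48.8 F [-0.2  0.8  0.2]
  dp [-0.02 -0.02  0.12] twist [-0.06 -0.01 -0.04]
```

```bash
python3 -m handwheel '[{"dp":[0,0,0.08],"twist":[0,0,0],"gripper":110},{"dp":[0,0,0.08],"twist":[0,0,0],"gripper":130},{"dp":[0,0,0.08],"twist":[0,0,0],"gripper":255},{"dp":[0,0,0.08],"twist":[0,0,0],"gripper":255},{"dp":[0,0,0.08],"twist":[0,0,0],"gripper":255}]' 40;python3 -c "
from h import *
plan(585.2,-308.9,36,174.5)";python3 -m handwheel '[{"dp":[0,0,-1],"twist":[0,0,0],"gripper":255},{"dp":[0,0,-4],"twist":[0,0,0],"gripper":255},{"dp":[0,0,-8],"twist":[0,0,0],"gripper":255},{"dp":[0,0,-12],"twist":[0,0,0],"gripper":255},{"dp":[0,0,-16.5],"twist":[0,0,0],"gripper":255}]' ;python3 -c "
from h import *
plan(631.3,177.9,200,174.5)"
```

```text
time_s: 26.5
eef_pos: [584.9, -309.0, 36.2]
tool_rot: [-2.111, 2.326, -0.001]
ft_force: [-0.1, -0.0, 1.8]
gripper_width: 31.3
t 26.5 pos [ 584.9 -309.    36.2] phi 174.46 w 31.3 F [-0.1 -0.   1.8]
  dp [-0.01 -0.03  0.02] twist [-0.03 -0.01 -0.04]
time_s: 27.0
eef_pos: [583.9, -308.6, 202.3]
tool_rot: [2.111, -2.326, -0.002]
ft_force: [1.6, 0.2, -1.0]
gripper_width: 30.9
t 27.0 pos [ 583.9 -308.6  202.3] phi 174.46 w 30.9 F [ 1.6  0.2 -1. ]
  dp [-4.888e+01 -2.000e-02  2.600e-01] twist [ 0.08  0.04 -0.04]
```

```bash
python3 -m handwheel '[{"dp":[-4,0,0],"twist":[0,0,0],"gripper":255},{"dp":[-9,0,0],"twist":[0,0,0],"gripper":255},{"dp":[-14,0,0],"twist":[0,0,0],"gripper":255},{"dp":[-19,0,0],"twist":[0,0,0],"gripper":255},{"dp":[-24,0,0],"twist":[0,0,0],"gripper":255}]' ;python3 -c "
from h import *
plan(631.3,177.9,200,174.5)"
```

```text
time_s: 27.5
eef_pos: [607.5, -68.1, 201.5]
tool_rot: [-2.111, 2.326, -0.0]
ft_force: [0.8, -0.0, -0.4]
gripper_width: 31.0
t 27.5 pos [607.5 -68.1 201.5] phi 174.45 w 31.0 F [ 0.8 -0.  -0.4]
  dp [-2.472e+01  1.000e-02  1.600e-01] twist [-0.02  0.01 -0.05]
```

```bash
python3 -m handwheel '[{"dp":[-5,0,0],"twist":[0,0,0],"gripper":255},{"dp":[-10,0,0],"twist":[0,0,0],"gripper":255},{"dp":[-15,0,0],"twist":[0,0,0],"gripper":255},{"dp":[-20,0,0],"twist":[0,0,0],"gripper":255},{"dp":[-24,0,0],"twist":[0,0,0],"gripper":255}]' ;python3 -m handwheel '[{"dp":[0,0,0],"twist":[0,0,0],"gripper":255},{"dp":[0,0,0],"twist":[0,0,0],"gripper":255},{"dp":[0,0,0],"twist":[0,0,0],"gripper":255}]';python3 -c "
from h import *
plan(631.3,177.9,122,174.5)"
```

```text
time_s: 28.0
eef_pos: [630.6, 171.6, 201.3]
tool_rot: [-2.113, 2.325, 0.0]
ft_force: [1.1, -1.0, -1.1]
gripper_width: 31.1
time_s: 28.3
eef_pos: [630.9, 168.1, 201.2]
tool_rot: [2.111, -2.327, 0.0]
ft_force: [0.0, -0.3, -0.8]
gripper_width: 30.7
t 28.3 pos [630.9 168.1 201.2] phi 174.43 w 30.7 F [ 0.  -0.3 -0.8]
  dp [-0.98  0.06  7.92] twist [ 0.   -0.01 -0.07]
```

```bash
python3 -m handwheel '[{"dp":[-0.95,0.06,1],"twist":[0,0,0],"gripper":255},{"dp":[-0.95,0.06,3.5],"twist":[0,0,0],"gripper":255},{"dp":[-0.95,0.06,5.5],"twist":[0,0,0],"gripper":255},{"dp":[-0.95,0.06,7],"twist":[0,0,0],"gripper":255},{"dp":[-0.95,0.06,7.6],"twist":[0,0,0],"gripper":255}]' ;python3 -m handwheel '[{"dp":[0,0,0],"twist":[0,0,0],"gripper":255},{"dp":[0,0,0],"twist":[0,0,0],"gripper":255},{"dp":[0,0,0],"twist":[0,0,0],"gripper":255}]';python3 -c "
from h import *
plan(631.3,177.9,102,174.5)
I=grab('q');zoom(I['scene'],(310,70,490,250),4,'q2.png');zoom(I['top'],(200,150,330,290),4.5,'q1.png')"
```

```text
time_s: 28.8
eef_pos: [630.2, 177.5, 122.4]
tool_rot: [2.108, -2.325, -0.002]
ft_force: [-1.4, -0.1, -0.7]
gripper_width: 31.1
time_s: 29.1
eef_pos: [632.0, 178.5, 126.1]
tool_rot: [-2.11, 2.325, -0.001]
ft_force: [-0.7, 0.9, -1.4]
gripper_width: 30.9
t 29.1 pos [632.  178.5 126.1] phi 174.45 w 30.9 F [-0.7  0.9 -1.4]
  dp [0.06 0.07 2.41] twist [-0.11  0.06 -0.05]
```

View pics/q2.png

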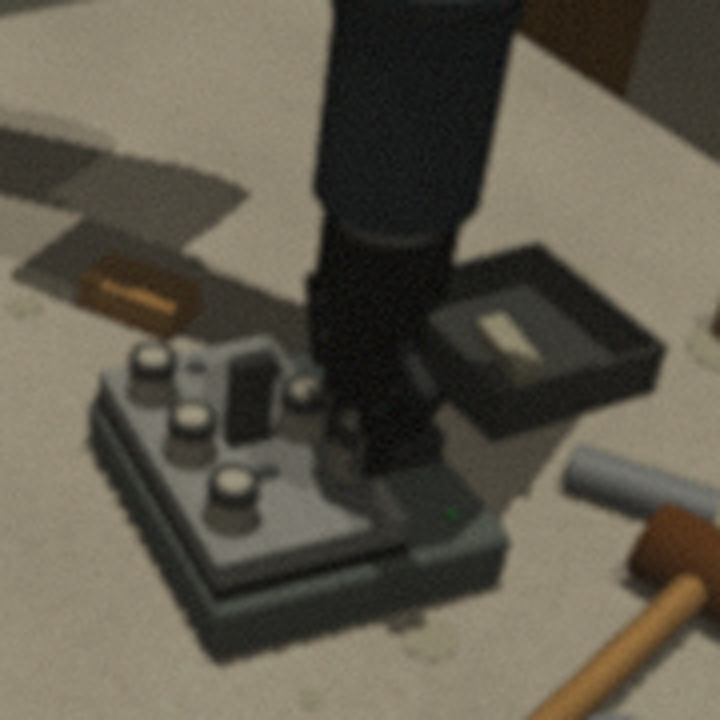

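```bash
python3 - <<'E'
from h import *
t=cv2.imread("pics/q_top.png");s=cv2.imread("pics/q_scene.png")
def near(img,u,v,thrs,lo,hi,r=7):
    for thr in thrs:
        b=[x for x in blobs(img,(int(u)-r,int(v)-r,int(u)+r+1,int(v)+r+1),thr,lo,hi) if np.hypot(x[1]-u,x[2]-v)<4 and x[3]<12 and x[4]<12]
        if b: return b[0]
for n,m,b in(("set0",(-67,-40),(347.5,159.5)),("set2",(0,-40),(357.5,173.5)),("new4",(67,-40),(368,191))):
    B=near(s,*b,(112,105,95,85),18,45);X=plane("scene",*B[1:3],112)
    u,v=proj("top",X);A=near(t,u,v,(140,130,120),25,80)
    e=np.array([560.7,144.5])+Ro.from_euler("z",-5.53,degrees=True).as_matrix()[:2,:2]@m
    print(n,"exp",e.round(1),X.round(1),A and (plane("top",*A[1:3],112).round(1),tri(B[1:3],A[1:3]).round(1)))
plan(631.3,177.9,102,174.5)
E
```

```text
set0 exp [490.2 111.1] [491.3 111.3 112. ] (array([490.2, 111.4, 112. ]), array([490.3, 111.6, 111.2]))
set2 exp [556.8 104.7] [557.9 105.  112. ] (array([557.1, 104.9, 112. ]), array([557.3, 105.2, 111.4]))
new4 exp [623.5  98.2] [624.6  97.8 112. ] (array([624. ,  98.1, 112. ]), array([624.1,  98.1, 111.5]))
t 29.2 pos [631.8 178.5 125.8] phi 174.46 w 30.9 F [-1.1  0.7 -0.1]
  dp [0.07 0.05 2.38] twist [-0.08  0.05 -0.04]
```

```bash
python3 -m handwheel '[{"dp":[0.03,0.02,0.2],"twist":[0,0,0],"gripper":255},{"dp":[0.03,0.02,0.3],"twist":[0,0,0],"gripper":255},{"dp":[0.03,0.02,0.4],"twist":[0,0,0],"gripper":255},{"dp":[0.03,0.02,0.4],"twist":[0,0,0],"gripper":255}]';python3 -c "
from h import *
plan(631.3,177.9,102,174.5)"
```

```text
time_s: 29.6
eef_pos: [631.0, 178.0, 120.6]
tool_rot: [2.111, -2.326, -0.0]
ft_force: [0.8, 0.2, -0.1]
gripper_width: 30.8
t 29.6 pos [631.  178.  120.6] phi 174.46 w 30.8 F [ 0.8  0.2 -0.1]
  dp [ 0.01 -0.03  1.86] twist [ 0.02 -0.01 -0.04]
```

```bash
python3 -m handwheel '[{"dp":[0,-0.02,0.2],"twist":[0,0,0],"gripper":255},{"dp":[0,-0.02,0.4],"twist":[0,0,0],"gripper":255},{"dp":[0,-0.02,0.6],"twist":[0,0,0],"gripper":255},{"dp":[0,-0.02,0.8],"twist":[0,0,0],"gripper":255},{"dp":[0,-0.02,0.9],"twist":[0,0,0],"gripper":255}]';python3 -c "
from h import *
plan(631.3,177.9,102.2,174.5)"
```

```text
time_s: 30.1
eef_pos: [631.2, 178.0, 111.5]
tool_rot: [2.111, -2.326, -0.0]
ft_force: [-0.5, 0.1, -1.7]
gripper_width: 30.8
t 30.1 pos [631.2 178.  111.5] phi 174.46 w 30.8 F [-0.5  0.1 -1.7]
  dp [ 0.01 -0.01  0.93] twist [ 0.02 -0.01 -0.04]
```

```bash
python3 -m handwheel '[{"dp":[0,0,0.3],"twist":[0,0,0],"gripper":255},{"dp":[0,0,0.6],"twist":[0,0,0],"gripper":255},{"dp":[0,0,0.85],"twist":[0,0,0],"gripper":255},{"dp":[0,0,0.95],"twist":[0,0,0],"gripper":255},{"dp":[0,0,0.95],"twist":[0,0,0],"gripper":255}]';python3 -m handwheel '[{"dp":[0,0,0.02],"twist":[0,0,0],"gripper":255},{"dp":[0,0,0.04],"twist":[0,0,0],"gripper":110},{"dp":[0,0,0.04],"twist":[0,0,0],"gripper":110},{"dp":[0,0,0.04],"twist":[0,0,0],"gripper":110},{"dp":[0,0,0.04],"twist":[0,0,0],"gripper":110}]';python3 -m handwheel '[{"dp":[0,0,-1],"twist":[0,0,0],"gripper":110},{"dp":[0,0,-4],"twist":[0,0,0],"gripper":110},{"dp":[0,0,-8],"twist":[0,0,0],"gripper":110},{"dp":[0,0,-11],"twist":[0,0,0],"gripper":110},{"dp":[0,0,-13],"twist":[0,0,0],"gripper":110}]';python3 -c "
from h import *
plan(452.5,-411.2,200,174.5)
I=grab('r');spares(I)"
```

```text
time_s: 30.6
eef_pos: [631.3, 178.0, 102.3]
tool_rot: [2.112, -2.326, 0.0]
ft_force: [0.4, -0.5, -1.1]
gripper_width: 30.9
time_s: 31.1
eef_pos: [631.4, 178.1, 102.1]
tool_rot: [-2.111, 2.326, -0.0]
ft_force: [-0.1, 1.0, 0.5]
gripper_width: 48.7
time_s: 31.6
eef_pos: [632.1, 178.1, 236.2]
tool_rot: [-2.109, 2.323, -0.003]
ft_force: [-0.4, 0.6, 0.4]
gripper_width: 48.6
t 31.6 pos [632.1 178.1 236.2] phi 174.47 w 48.6 F [-0.4  0.6  0.4]
  dp [60.39 12.21  3.45] twist [-0.27  0.11 -0.03]
spare scene [453.7, -410.6] top [452.4, -411.6] tri [452.5, -411.3, 45.2]
spare scene [556.2, -424.6] top [555.6, -425.6] tri [555.7, -425.1, 45.8]
```

```bash
python3 -m handwheel '[{"dp":[25,5,0],"twist":[0,0,0],"gripper":110},{"dp":[25,5,0],"twist":[0,0,0],"gripper":110},{"dp":[25,5,0],"twist":[0,0,0],"gripper":110},{"dp":[25,5,0],"twist":[0,0,0],"gripper":110},{"dp":[25,5,0],"twist":[0,0,0],"gripper":110}]';python3 -c "
from h import *
plan(452.5,-411.2,200,174.5)"
```

```text
time_s: 32.2
eef_pos: [557.7, -62.9, 232.1]
tool_rot: [2.112, -2.326, 0.0]
ft_force: [0.5, -0.6, 0.2]
gripper_width: 48.6
t 32.2 pos [557.7 -62.9 232.1] phi 174.48 w 48.6 F [ 0.5 -0.6  0.2]
  dp [35.68  7.12  3.21] twist [ 0.   -0.   -0.02]
```

```bash
python3 -m handwheel '[{"dp":[25,5,0],"twist":[0,0,0],"gripper":110},{"dp":[25,5,0],"twist":[0,0,0],"gripper":110},{"dp":[25,5,0],"twist":[0,0,0],"gripper":110},{"dp":[25,5,2],"twist":[0,0,0],"gripper":110},{"dp":[25,5,3],"twist":[0,0,0],"gripper":110}]';python3 -c "
from h import *
I=grab('s');spares(I);zoom(I['scene'],(310,70,490,250),4,'s2.png');zoom(I['top'],(200,150,330,290),4.5,'s1.png')
plan(452.5,-411.2,110,174.5)"
```

```text
time_s: 32.7
eef_pos: [487.1, -298.9, 206.5]
tool_rot: [-2.111, 2.325, -0.005]
ft_force: [1.3, -0.0, 0.0]
gripper_width: 48.5
spare scene [453.6, -410.5] top None tri None
spare scene [556.3, -424.5] top None tri None
t 32.8 pos [ 484.2 -300.4  202.6] phi 174.12 w 48.6 F [ 0.9  0.4 -0.4]
  dp [11.36  1.97  9.25] twist [ 0.29  0.06 -0.38]
```

View pics/s2.png

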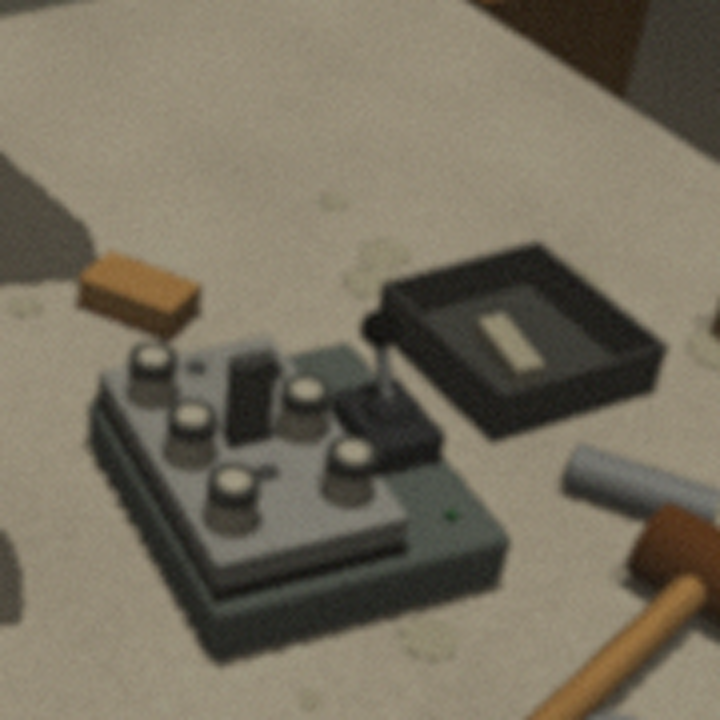

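View pics/s1.png

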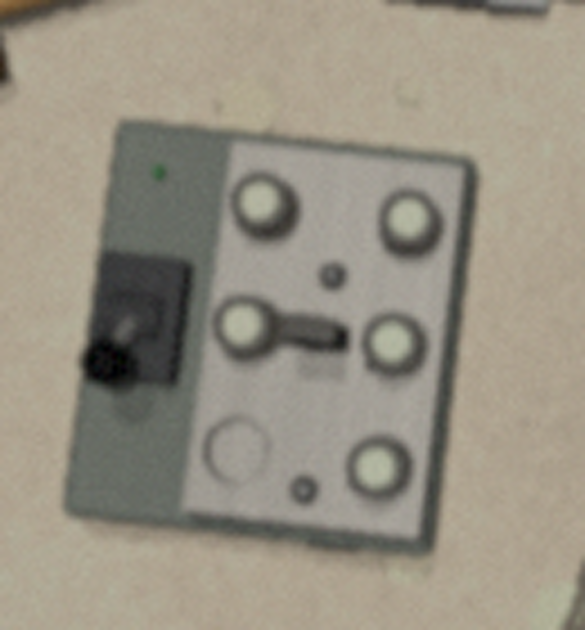

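Five filled, all level; pocket 1 (-67,+40) still empty. Fetch s3.

```bash
python3 -m handwheel '[{"dp":[4,0.7,0],"twist":[0,0,-0.3],"gripper":110},{"dp":[8,1.4,2],"twist":[0,0,-0.3],"gripper":110},{"dp":[11,1.9,5],"twist":[0,0,-0.3],"gripper":110},{"dp":[11.4,2,8],"twist":[0,0,-0.3],"gripper":110},{"dp":[11.4,2,9.2],"twist":[0,0,-0.3],"gripper":110}]';python3 -m handwheel '[{"dp":[0,0,0],"twist":[0,0,0],"gripper":110},{"dp":[0,0,0],"twist":[0,0,0],"gripper":110},{"dp":[0,0,0],"twist":[0,0,0],"gripper":110}]';python3 -c "
from h import *
I=grab('t');spares(I)
plan(452.5,-411.3,36,174.5)"
```

```text
time_s: 33.3
eef_pos: [454.7, -407.7, 109.9]
tool_rot: [2.114, -2.322, -0.009]
ft_force: [-0.6, -0.3, -0.3]
gripper_width: 48.7
time_s: 33.6
eef_pos: [458.0, -408.1, 115.5]
tool_rot: [-2.119, 2.319, -0.005]
ft_force: [0.3, 0.4, -0.0]
gripper_width: 48.0
spare scene [556.2, -424.6] top None tri None
t 33.7 pos [ 457.6 -408.1  115. ] phi 174.82 w 48.3 F [-0.1 -0.4 -0.5]
  dp [0.35 0.5  7.9 ] twist [-0.15 -0.07  0.32]
```

```bash
python3 -m handwheel '[{"dp":[0.35,0.45,0],"twist":[0,0,0.3],"gripper":110},{"dp":[0.35,0.45,2],"twist":[0,0,0.3],"gripper":110},{"dp":[0.35,0.45,4],"twist":[0,0,0.3],"gripper":110},{"dp":[0.35,0.45,4.5],"twist":[0,0,0.3],"gripper":110},{"dp":[0.35,0.45,4.5],"twist":[0,0,0.3],"gripper":110}]';python3 -m handwheel '[{"dp":[0,0,0],"twist":[0,0,0],"gripper":110},{"dp":[0,0,0],"twist":[0,0,0],"gripper":110},{"dp":[0,0,0],"twist":[0,0,0],"gripper":110}]';python3 -c "
from h import *
I=grab('u');zoom(I['scene'],(110,150,250,280),5,'u2.png')
plan(452.5,-411.3,36,174.5)"
```

```text
time_s: 34.2
eef_pos: [451.3, -411.2, 67.9]
tool_rot: [2.111, -2.326, -0.002]
ft_force: [-0.7, -0.4, 0.4]
gripper_width: 48.5
time_s: 34.5
eef_pos: [452.3, -411.6, 69.2]
tool_rot: [-2.111, 2.326, -0.002]
ft_force: [1.2, -0.6, -0.3]
gripper_width: 48.6
t 34.6 pos [ 452.1 -411.4   68.9] phi 174.46 w 48.4 F [ 0.1 -0.3  0.1]
  dp [-0.02 -0.04  3.29] twist [-0.05 -0.02 -0.04]
```

View pics/u2.png

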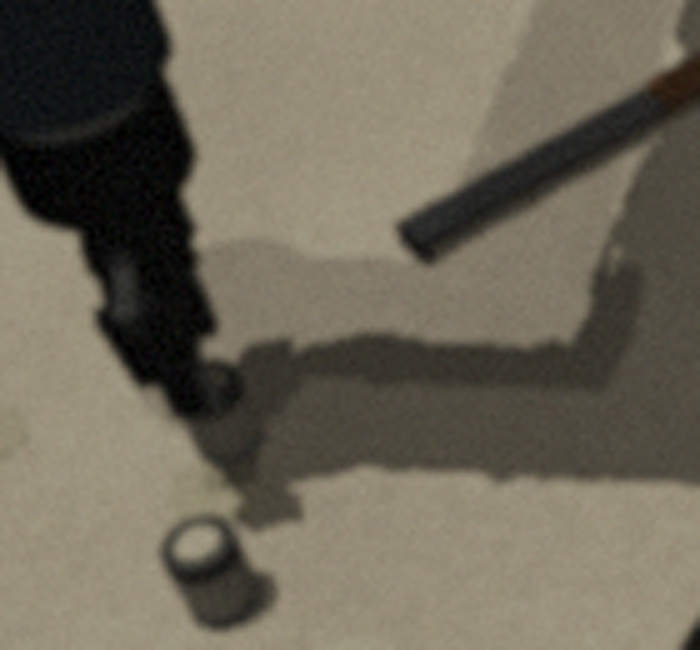

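```bash
python3 - <<'E'
from h import *
a=cv2.imread("pics/s_scene.png");b=cv2.imread("pics/u_scene.png")
box=(130,205,185,255)
x=[cv2.resize(i[205:255,130:185],None,fx=7,fy=7,interpolation=cv2.INTER_CUBIC) for i in(a,b)]
cv2.imwrite("pics/cmp.png",np.clip(np.hstack(x).astype(float)*1.6,0,255).astype(np.uint8))
E
```

```text
(no output)
```

View pics/cmp.png

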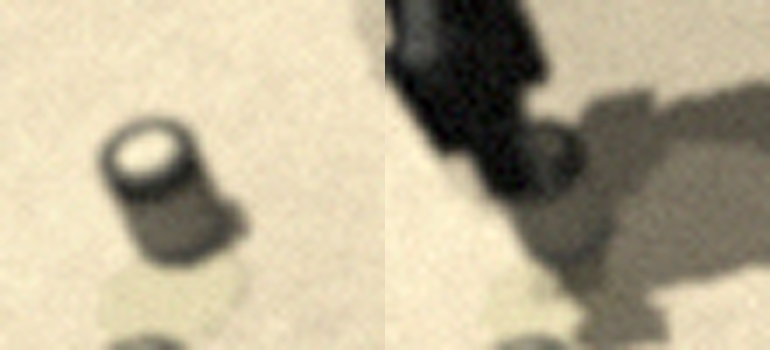

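```bash
python3 -m handwheel '[{"dp":[-0.01,-0.04,1.2],"twist":[0,0,0],"gripper":110},{"dp":[-0.01,-0.04,2.4],"twist":[0,0,0],"gripper":110},{"dp":[-0.01,-0.04,3.1],"twist":[0,0,0],"gripper":110},{"dp":[-0.01,-0.04,3.2],"twist":[0,0,0],"gripper":110},{"dp":[-0.01,-0.04,3.2],"twist":[0,0,0],"gripper":110}]';python3 -m handwheel '[{"dp":[0,0,0],"twist":[0,0,0],"gripper":110},{"dp":[0,0,0],"twist":[0,0,0],"gripper":110}]';python3 -c "
from h import *
plan(452.5,-411.3,36,174.5)"
```

```text
time_s: 35.1
eef_pos: [452.0, -411.2, 35.7]
tool_rot: [2.111, -2.326, -0.001]
ft_force: [-0.4, -0.6, 0.5]
gripper_width: 48.7
time_s: 35.3
eef_pos: [452.5, -411.4, 36.8]
tool_rot: [-2.111, 2.326, -0.001]
ft_force: [0.2, 0.7, 0.4]
gripper_width: 48.7
t 35.3 pos [ 452.5 -411.4   36.8] phi 174.46 w 48.7 F [0.2 0.7 0.4]
  dp [-0.01  0.    0.08] twist [-0.05 -0.03 -0.04]
```

```bash
python3 -m handwheel '[{"dp":[0,0,0.05],"twist":[0,0,0],"gripper":110},{"dp":[0,0,0.05],"twist":[0,0,0],"gripper":130},{"dp":[0,0,0.05],"twist":[0,0,0],"gripper":255},{"dp":[0,0,0.05],"twist":[0,0,0],"gripper":255},{"dp":[0,0,0.05],"twist":[0,0,0],"gripper":255}]' 40;python3 -c "
from h import *
plan(452.5,-411.3,36,174.5)";python3 -m handwheel '[{"dp":[0,0,-1],"twist":[0,0,0],"gripper":255},{"dp":[0,0,-4],"twist":[0,0,0],"gripper":255},{"dp":[0,0,-8],"twist":[0,0,0],"gripper":255},{"dp":[0,0,-12],"twist":[0,0,0],"gripper":255},{"dp":[0,0,-16.5],"twist":[0,0,0],"gripper":255}]' ;python3 -c "
from h import *
plan(497.9,190.8,200,174.5)"
```

```text
time_s: 35.8
eef_pos: [452.4, -411.4, 36.1]
tool_rot: [-2.112, 2.326, -0.001]
ft_force: [0.5, -0.3, 1.4]
gripper_width: 30.8
t 35.8 pos [ 452.4 -411.4   36.1] phi 174.47 w 30.8 F [ 0.5 -0.3  1.4]
  dp [-0.01 -0.01  0.01] twist [-0.03 -0.02 -0.03]
time_s: 36.3
eef_pos: [451.5, -410.7, 202.2]
tool_rot: [2.111, -2.326, -0.003]
ft_force: [0.5, -0.1, -1.3]
gripper_width: 30.7
t 36.3 pos [ 451.5 -410.7  202.2] phi 174.45 w 30.7 F [ 0.5 -0.1 -1.3]
  dp [-60.31   1.19   0.28] twist [ 0.08  0.06 -0.05]
```

```bash
python3 -m handwheel '[{"dp":[-4,0,0],"twist":[0,0,0],"gripper":255},{"dp":[-9,0.1,0],"twist":[0,0,0],"gripper":255},{"dp":[-14,0.2,0],"twist":[0,0,0],"gripper":255},{"dp":[-19,0.3,0],"twist":[0,0,0],"gripper":255},{"dp":[-24,0.4,0],"twist":[0,0,0],"gripper":255}]' ;python3 -m handwheel '[{"dp":[-5,0.1,0],"twist":[0,0,0],"gripper":255},{"dp":[-10,0.2,0],"twist":[0,0,0],"gripper":255},{"dp":[-15,0.3,0],"twist":[0,0,0],"gripper":255},{"dp":[-20,0.4,0],"twist":[0,0,0],"gripper":255},{"dp":[-24,0.5,0],"twist":[0,0,0],"gripper":255}]';python3 -c "
from h import *
plan(497.9,190.8,200,174.5)"
```

```text
time_s: 36.8
eef_pos: [470.9, -170.1, 201.3]
tool_rot: [-2.111, 2.326, -0.0]
ft_force: [2.3, -0.4, -1.3]
gripper_width: 30.8
time_s: 37.3
eef_pos: [489.2, 69.9, 201.4]
tool_rot: [-2.112, 2.324, 0.0]
ft_force: [1.1, 0.0, -1.2]
gripper_width: 31.0
t 37.3 pos [489.2  69.9 201.4] phi 174.53 w 31.0 F [ 1.1  0.  -1.2]
  dp [-12.12   0.28   0.15] twist [-0.03  0.03  0.03]
```

```bash
python3 -m handwheel '[{"dp":[-4,0.1,0],"twist":[0,0,0],"gripper":255},{"dp":[-8,0.2,0],"twist":[0,0,0],"gripper":255},{"dp":[-11,0.25,0],"twist":[0,0,0],"gripper":255},{"dp":[-12.1,0.28,0],"twist":[0,0,0],"gripper":255},{"dp":[-12.1,0.28,0],"twist":[0,0,0],"gripper":255}]' ;python3 -m handwheel '[{"dp":[0,0,0],"twist":[0,0,0],"gripper":255},{"dp":[0,0,0],"twist":[0,0,0],"gripper":255},{"dp":[0,0,0],"twist":[0,0,0],"gripper":255}]';python3 -c "
from h import *
plan(497.9,190.8,122,174.5)
I=grab('v');zoom(I['scene'],(310,70,490,250),4,'v2.png')"
```

```text
time_s: 37.8
eef_pos: [498.3, 189.1, 200.8]
tool_rot: [2.113, -2.324, -0.0]
ft_force: [-0.2, -1.8, -1.2]
gripper_width: 31.1
time_s: 38.1
eef_pos: [498.5, 187.1, 201.1]
tool_rot: [-2.11, 2.327, -0.0]
ft_force: [0.5, -0.2, 0.3]
gripper_width: 30.9
t 38.1 pos [498.5 187.1 201.1] phi 174.39 w 30.9 F [ 0.5 -0.2  0.3]
  dp [-0.36  0.1   7.91] twist [-0.01  0.01 -0.11]
```

View pics/v2.png

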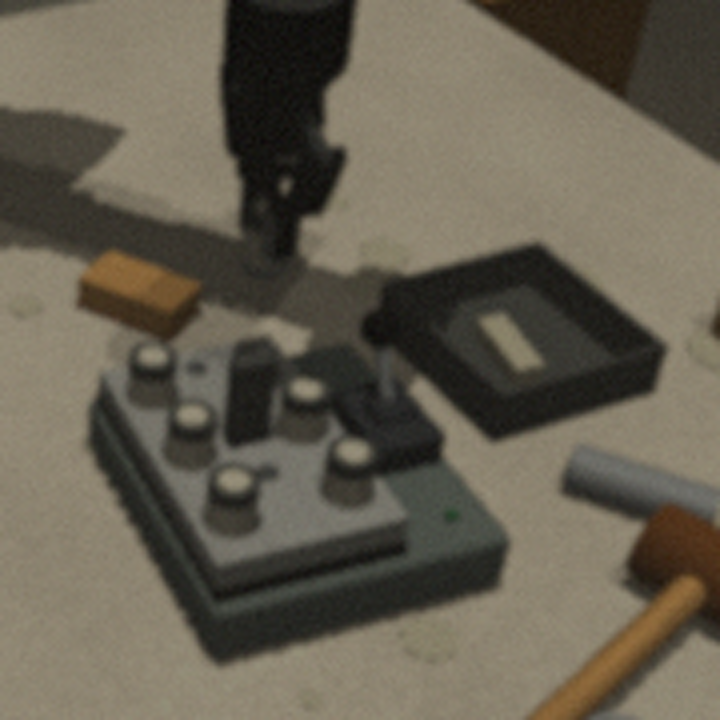

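```bash
python3 -m handwheel '[{"dp":[-0.36,0.07,1],"twist":[0,0,0],"gripper":255},{"dp":[-0.36,0.07,3.5],"twist":[0,0,0],"gripper":255},{"dp":[-0.36,0.07,5.5],"twist":[0,0,0],"gripper":255},{"dp":[-0.36,0.07,7],"twist":[0,0,0],"gripper":255},{"dp":[-0.36,0.07,7.6],"twist":[0,0,0],"gripper":255}]' ;python3 -m handwheel '[{"dp":[0,0,0],"twist":[0,0,0],"gripper":255},{"dp":[0,0,0],"twist":[0,0,0],"gripper":255},{"dp":[0,0,0],"twist":[0,0,0],"gripper":255}]';python3 -m handwheel '[{"dp":[0,0,0.2],"twist":[0,0,0],"gripper":255},{"dp":[0,0,0.3],"twist":[0,0,0],"gripper":255},{"dp":[0,0,0.3],"twist":[0,0,0],"gripper":255}]';python3 -c "
from h import *
plan(497.9,190.8,102.1,174.5)"
```

```text
time_s: 38.7
eef_pos: [497.0, 191.2, 122.4]
tool_rot: [2.109, -2.324, -0.001]
ft_force: [-0.9, 0.6, 0.1]
gripper_width: 31.0
time_s: 39.0
eef_pos: [498.7, 192.1, 125.7]
tool_rot: [-2.11, 2.325, -0.001]
ft_force: [-0.6, -0.8, -0.6]
gripper_width: 30.6
time_s: 39.3
eef_pos: [498.1, 191.7, 121.8]
tool_rot: [2.111, -2.326, -0.0]
ft_force: [0.8, 0.5, -0.8]
gripper_width: 30.8
t 39.3 pos [498.1 191.7 121.8] phi 174.46 w 30.8 F [ 0.8  0.5 -0.8]
  dp [0.09 0.01 1.97] twist [ 0.    0.   -0.04]
```

```bash
python3 -m handwheel '[{"dp":[0.08,0.01,0],"twist":[0,0,0],"gripper":255},{"dp":[0.08,0.01,0.1],"twist":[0,0,0],"gripper":255},{"dp":[0.08,0.01,0.3],"twist":[0,0,0],"gripper":255}]';python3 -c "
from h import *
plan(497.9,190.8,102.1,174.5)";python3 -m handwheel '[{"dp":[0,0,0.2],"twist":[0,0,0],"gripper":255},{"dp":[0,0,0.4],"twist":[0,0,0],"gripper":255},{"dp":[0,0,0.6],"twist":[0,0,0],"gripper":255},{"dp":[0,0,0.7],"twist":[0,0,0],"gripper":255},{"dp":[0,0,0.7],"twist":[0,0,0],"gripper":255}]';python3 -c "
from h import *
plan(497.9,190.8,102.1,174.5)"
```

```text
time_s: 39.6
eef_pos: [498.1, 191.0, 118.8]
tool_rot: [-2.111, 2.326, -0.0]
ft_force: [-0.5, 0.2, -1.5]
gripper_width: 31.0
t 39.6 pos [498.1 191.  118.8] phi 174.46 w 31.0 F [-0.5  0.2 -1.5]
  dp [0.02 0.02 1.67] twist [-0.02  0.01 -0.04]
time_s: 40.1
eef_pos: [497.9, 190.9, 111.6]
tool_rot: [2.111, -2.326, -0.0]
ft_force: [-0.0, -0.3, -0.7]
gripper_width: 30.7
t 40.1 pos [497.9 190.9 111.6] phi 174.46 w 30.7 F [-0.  -0.3 -0.7]
  dp [ 0.01 -0.01  0.95] twist [ 0.02 -0.01 -0.04]
```

```bash
python3 -m handwheel '[{"dp":[0,0,0.3],"twist":[0,0,0],"gripper":255},{"dp":[0,0,0.6],"twist":[0,0,0],"gripper":255},{"dp":[0,0,0.85],"twist":[0,0,0],"gripper":255},{"dp":[0,0,0.97],"twist":[0,0,0],"gripper":255},{"dp":[0,0,0.97],"twist":[0,0,0],"gripper":255}]';python3 -m handwheel '[{"dp":[0,0,0.02],"twist":[0,0,0],"gripper":255},{"dp":[0,0,0.03],"twist":[0,0,0],"gripper":110},{"dp":[0,0,0.03],"twist":[0,0,0],"gripper":110},{"dp":[0,0,0.03],"twist":[0,0,0],"gripper":110},{"dp":[0,0,0.03],"twist":[0,0,0],"gripper":110}]';python3 -m handwheel '[{"dp":[0,0,-1],"twist":[0,0,0],"gripper":110},{"dp":[0,0,-4],"twist":[0,0,0],"gripper":110},{"dp":[0,0,-8],"twist":[0,0,0],"gripper":110},{"dp":[0,0,-11],"twist":[0,0,0],"gripper":110},{"dp":[0,0,-13],"twist":[0,0,0],"gripper":110}]';python3 -c "
from h import *
plan(470,280,230,174.5)"
```

```text
time_s: 40.6
eef_pos: [498.0, 190.9, 102.1]
tool_rot: [2.112, -2.326, 0.0]
ft_force: [-0.5, -0.4, -0.3]
gripper_width: 30.8
time_s: 41.1
eef_pos: [498.0, 191.0, 101.8]
tool_rot: [-2.111, 2.326, -0.0]
ft_force: [-0.1, -0.2, -0.4]
gripper_width: 48.7
time_s: 41.6
eef_pos: [498.8, 191.1, 235.5]
tool_rot: [-2.109, 2.323, -0.002]
ft_force: [-0.2, 0.3, 0.4]
gripper_width: 48.3
t 41.6 pos [498.8 191.1 235.5] phi 174.47 w 48.3 F [-0.2  0.3  0.4]
  dp [-8.57  3.72  0.56] twist [-0.22  0.14 -0.03]
```

```bash
python3 -m handwheel '[{"dp":[-9.2,17.9,0],"twist":[0,0,0],"gripper":255},{"dp":[-9.2,17.9,0],"twist":[0,0,0],"gripper":255},{"dp":[-9.2,17.9,0],"twist":[0,0,0],"gripper":255},{"dp":[-9.2,17.9,0],"twist":[0,0,0],"gripper":255},{"dp":[-9.2,17.9,0],"twist":[0,0,0],"gripper":255}]';python3 -c "
from h import *
plan(470,257,200,174.5)
I=grab('w');spares(I);zoom(I['scene'],(310,70,490,250),4,'w2.png');zoom(I['top'],(200,150,330,290),4.5,'w1.png')"
```

```text
time_s: 42.1
eef_pos: [325.0, 302.3, 233.0]
tool_rot: [-2.118, 2.318, 0.003]
ft_force: [0.3, -0.0, -0.3]
gripper_width: -0.2
t 42.1 pos [325.  302.3 233. ] phi 174.83 w -0.2 F [ 0.3 -0.  -0.3]
  dp [  3.21 -14.85   3.29] twist [-0.    0.15  0.33]
spare scene [556.2, -424.6] top [555.6, -425.5] tri [555.7, -425.1, 45.8]
```

View pics/w2.png

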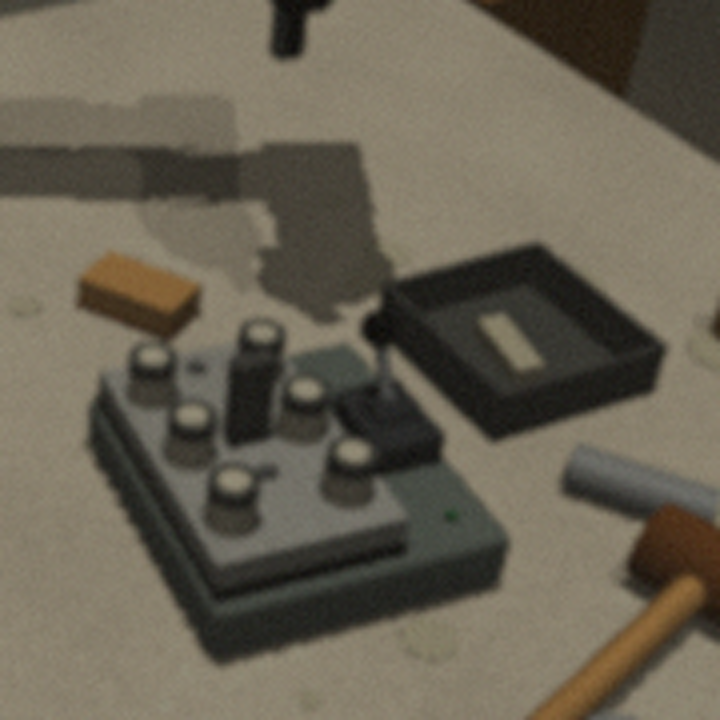

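View pics/w1.png

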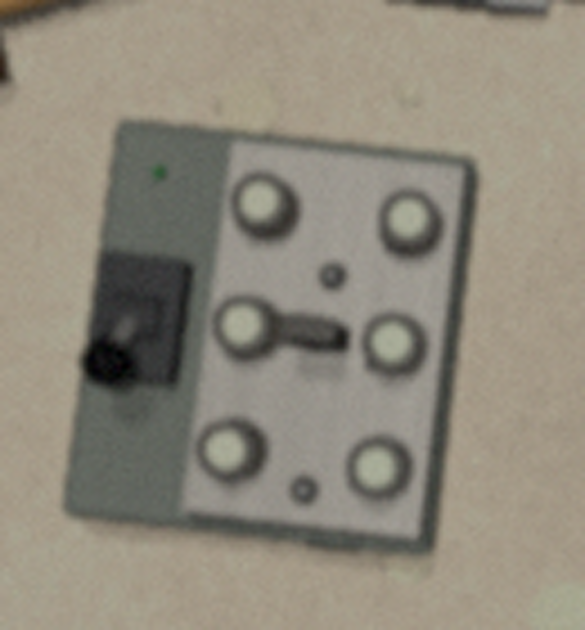

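```bash
python3 - <<'E'
from h import *
t=cv2.imread("pics/w_top.png");s=cv2.imread("pics/w_scene.png")
def near(img,u,v,thrs,lo,hi,r=7):
    for thr in thrs:
        b=[x for x in blobs(img,(int(u)-r,int(v)-r,int(u)+r+1,int(v)+r+1),thr,lo,hi) if np.hypot(x[1]-u,x[2]-v)<3.5 and x[3]<12 and x[4]<12]
        if b: return b[0]
for m in((-67,-40),(0,-40),(67,-40),(-67,40),(0,40),(67,40)):
    e=np.array([560.7,144.5])+Ro.from_euler("z",-5.53,degrees=True).as_matrix()[:2,:2]@m
    A=near(t,*proj("top",[*e,112]),(150,140,130,120,100),30,75);B=near(s,*proj("scene",[*e,112]),(115,105,95,85,75),15,45)
    print(m,e.round(1),tri(B[1:3],A[1:3]).round(1) if A and B else (A,B))
# ball
print(proj("scene",[542,254,125]),proj("top",[542,254,125]))
for n,im,(x,y) in(("top",t,proj("top",[542,254,125])),("scene",s,proj("scene",[542,254,125]))):
    print(n,[np.round(b,1) for b in blobs(im,(int(x)-9,int(y)-9,int(x)+10,int(y)+10),38,10,150,dark=True)])
E
```

```text
(-67, -40) [490.2 111.1] [490.2 111.7 111.3]
(0, -40) [556.8 104.7] [557.3 105.2 111.4]
(67, -40) [623.5  98.2] [624.2  98.1 111.5]
(-67, 40) [497.9 190.8] [498.2 191.5 111.1]
(0, 40) [564.6 184.3] [565.  185.5 111.1]
(67, 40) [631.2 177.9] [631.8 178.5 111.4]
[404.10394497 151.16828309] [222.93286335 230.30797898]
top [array([ 98.2, 224.3, 230.1,  12. ,  11.8])]
scene [array([128.1, 407.9, 151. ,  12.8,  18. ]), array([ 12.3, 411.7, 143. ,   5. ,   4.5])]
```

```bash
python3 -c "
from h import *
plan(486.4,259.2,200,174.5)";python3 -m handwheel '[{"dp":[3,-8,3],"twist":[0,0,0],"gripper":255},{"dp":[3,-13,3],"twist":[0,0,0],"gripper":255},{"dp":[3,-15,3],"twist":[0,0,0],"gripper":255},{"dp":[3,-15,3],"twist":[0,0,0],"gripper":255},{"dp":[3,-15,3],"twist":[0,0,0],"gripper":255}]';python3 -m handwheel '[{"dp":[0,0,0],"twist":[0,0,0],"gripper":255},{"dp":[0,0,0],"twist":[0,0,0],"gripper":255},{"dp":[0,0,0],"twist":[0,0,0],"gripper":255}]';python3 -c "
from h import *
plan(486.4,259.2,132,174.5)"
```

```text
t 42.2 pos [327.9 300.6 232.8] phi 174.65 w -0.2 F [0.2 0.  0.7]
  dp [  2.64 -16.16   3.29] twist [-0.05  0.08  0.15]
time_s: 42.7
eef_pos: [477.1, 253.4, 200.8]
tool_rot: [2.105, -2.33, 0.001]
ft_force: [-0.3, 1.5, 0.3]
gripper_width: -0.4
time_s: 43.0
eef_pos: [474.5, 255.7, 202.5]
tool_rot: [-2.112, 2.324, 0.0]
ft_force: [-1.1, 1.0, 1.0]
gripper_width: 0.3
t 43.0 pos [474.5 255.7 202.5] phi 174.52 w 0.3 F [-1.1  1.   1. ]
  dp [-0.45 -1.15  7.05] twist [-0.04  0.05  0.02]
```

```bash
python3 -m handwheel '[{"dp":[-0.4,-0.5,2],"twist":[0,0,0],"gripper":255},{"dp":[-0.4,-0.5,4],"twist":[0,0,0],"gripper":255},{"dp":[-0.4,-0.5,6],"twist":[0,0,0],"gripper":255},{"dp":[-0.4,-0.5,6.9],"twist":[0,0,0],"gripper":255},{"dp":[-0.4,-0.5,6.9],"twist":[0,0,0],"gripper":255}]';python3 -m handwheel '[{"dp":[0,0,0],"twist":[0,0,0],"gripper":255},{"dp":[0,0,0],"twist":[0,0,0],"gripper":255},{"dp":[0,0,0],"twist":[0,0,0],"gripper":255}]';python3 -c "
from h import *
plan(572.3,250.9,132,174.5)
I=grab('x');zoom(I['scene'],(310,70,490,250),4,'x2.png')"
```

```text
time_s: 43.5
eef_pos: [479.5, 258.8, 132.1]
tool_rot: [2.111, -2.324, -0.0]
ft_force: [-0.8, -0.4, 0.2]
gripper_width: -0.0
time_s: 43.8
eef_pos: [480.9, 259.3, 133.8]
tool_rot: [-2.11, 2.325, -0.0]
ft_force: [0.1, 0.3, 0.1]
gripper_width: -0.0
t 43.8 pos [480.9 259.3 133.8] phi 174.47 w -0.0 F [0.1 0.3 0.1]
  dp [-0.04 -9.18  0.19] twist [-0.07  0.08 -0.03]
```

View pics/x2.png

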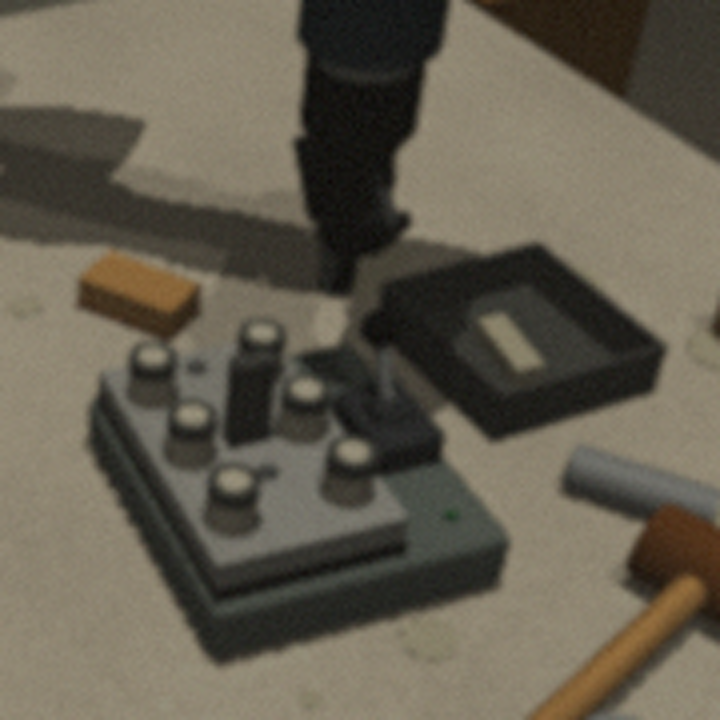

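```bash
python3 -m handwheel '[{"dp":[0,-1,0.1],"twist":[0,0,0],"gripper":255},{"dp":[0,-2,0.1],"twist":[0,0,0],"gripper":255},{"dp":[0,-3,0.1],"twist":[0,0,0],"gripper":255},{"dp":[0,-4,0.1],"twist":[0,0,0],"gripper":255},{"dp":[0,-5,0.1],"twist":[0,0,0],"gripper":255}]';python3 -m handwheel '[{"dp":[0,-0.8,0],"twist":[0,0,0],"gripper":255},{"dp":[0,-1.6,0],"twist":[0,0,0],"gripper":255},{"dp":[0,-2.4,0],"twist":[0,0,0],"gripper":255},{"dp":[0,-3.2,0],"twist":[0,0,0],"gripper":255},{"dp":[0,-3.2,0],"twist":[0,0,0],"gripper":255}]';python3 -c "
from h import *
plan(572.3,250.9,132,174.5)
I=grab('y');zoom(I['scene'],(310,70,490,250),4,'y2.png')"
```

```text
time_s: 44.4
eef_pos: [530.9, 253.9, 131.6]
tool_rot: [2.111, -2.326, -0.001]
ft_force: [-1.6, 0.9, 1.3]
gripper_width: -0.1
time_s: 44.9
eef_pos: [563.1, 250.8, 131.4]
tool_rot: [-2.111, 2.327, -0.001]
ft_force: [0.2, -0.6, 0.2]
gripper_width: 0.0
t 44.9 pos [563.1 250.8 131.4] phi 174.43 w 0.0 F [ 0.2 -0.6  0.2]
  dp [-0.09 -0.92 -0.05] twist [-0.02 -0.01 -0.07]
```

View pics/y2.png

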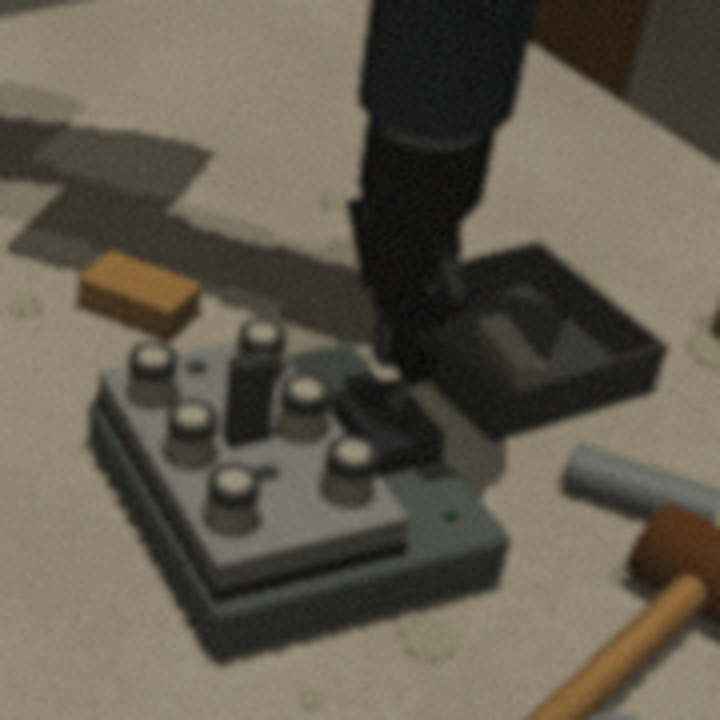

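```bash
python3 -m handwheel '[{"dp":[0,-0.3,0],"twist":[0,0,0],"gripper":255},{"dp":[0,-0.6,0],"twist":[0,0,0],"gripper":255},{"dp":[0,-0.6,0],"twist":[0,0,0],"gripper":255}]';python3 -m handwheel '[{"dp":[0,-0.2,0],"twist":[0,0,0],"gripper":255},{"dp":[0,-0.4,0],"twist":[0,0,0],"gripper":255},{"dp":[0,-0.4,0],"twist":[0,0,0],"gripper":255}]'; python3 -c "
from h import *
plan(572.3,250.9,132,174.5)"
```

```text
time_s: 45.3
eef_pos: [568.1, 250.4, 131.6]
tool_rot: [2.111, -2.326, -0.0]
ft_force: [-0.4, -0.2, 0.1]
gripper_width: 0.3
time_s: 45.6
eef_pos: [572.2, 250.0, 131.7]
tool_rot: [2.111, -2.326, 0.0]
ft_force: [-0.2, -0.5, -0.7]
gripper_width: -0.1
t 45.6 pos [572.2 250.  131.7] phi 174.45 w -0.1 F [-0.2 -0.5 -0.7]
  dp [-0.09 -0.   -0.03] twist [ 0.   -0.   -0.05]
```

```bash
python3 -m handwheel '[{"dp":[0,-0.15,0],"twist":[0,0,0],"gripper":255},{"dp":[0,-0.3,0],"twist":[0,0,0],"gripper":255},{"dp":[0,-0.3,0],"twist":[0,0,0],"gripper":255}]';python3 -m handwheel '[{"dp":[0,-0.15,0],"twist":[0,0,0],"gripper":255},{"dp":[0,-0.2,0],"twist":[0,0,0],"gripper":255},{"dp":[0,-0.2,0],"twist":[0,0,0],"gripper":255}]'; python3 -c "
from h import *
plan(572.3,250.9,132,174.5)
I=grab('z');zoom(I['scene'],(360,90,480,220),5.5,'z2.png');zoom(I['top'],(190,150,300,270),5,'z1.png')"
```

```text
time_s: 45.9
eef_pos: [573.6, 249.8, 131.6]
tool_rot: [2.11, -2.324, -0.003]
ft_force: [-6.9, 1.3, 2.9]
gripper_width: 0.2
time_s: 46.2
eef_pos: [574.0, 249.8, 131.5]
tool_rot: [2.109, -2.323, -0.006]
ft_force: [-13.0, 1.6, 6.5]
gripper_width: 0.0
t 46.2 pos [574.  249.8 131.5] phi 174.47 w 0.0 F [-13.    1.6   6.5]
  dp [-0.09  0.18 -0.05] twist [ 0.34 -0.05 -0.03]
```

View pics/z2.png

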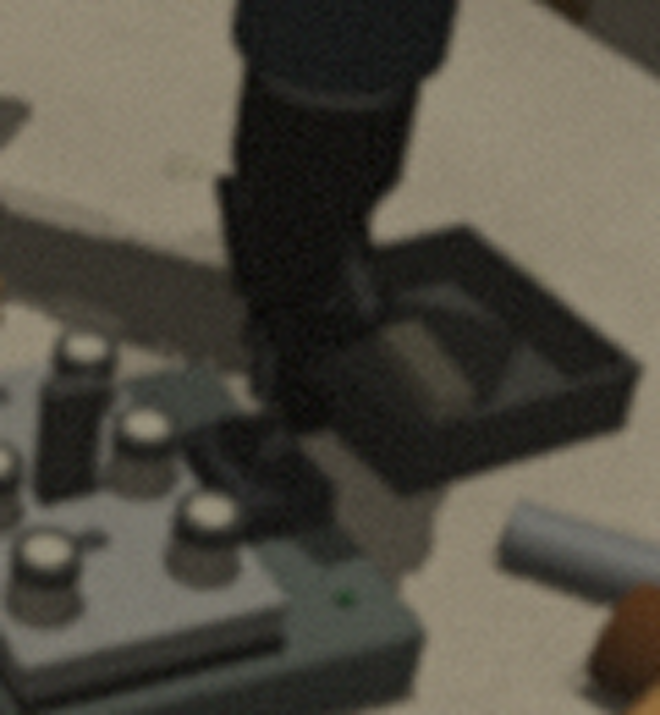

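```bash
python3 -m handwheel '[{"dp":[0,1,0],"twist":[0,0,0],"gripper":255},{"dp":[0,3,0],"twist":[0,0,0],"gripper":255},{"dp":[0,6,0],"twist":[0,0,0],"gripper":255},{"dp":[0,9,0],"twist":[0,0,0],"gripper":255},{"dp":[0,9,-3],"twist":[0,0,0],"gripper":255}]';python3 -m handwheel '[{"dp":[0,2,-4],"twist":[0,0,0],"gripper":255},{"dp":[0,6,-8],"twist":[0,0,0],"gripper":255},{"dp":[0,11,-10],"twist":[0,0,0],"gripper":255},{"dp":[0,14,-10],"twist":[0,0,0],"gripper":255},{"dp":[0,14,-10],"twist":[0,0,0],"gripper":255}]'; python3 -c "
from h import *
plan(572.3,250.9,132,174.5)
I=grab('fin');spares(I);zoom(I['scene'],(310,70,490,250),4,'fin2.png');zoom(I['top'],(200,150,330,290),4.5,'fin1.png')"
```

```text
time_s: 46.8
eef_pos: [481.4, 255.7, 157.3]
tool_rot: [2.105, -2.317, -0.003]
ft_force: [1.2, 0.2, -0.0]
gripper_width: 0.3
time_s: 47.3
eef_pos: [345.9, 272.5, 264.4]
tool_rot: [-2.111, 2.318, 0.003]
ft_force: [0.5, 0.8, 1.1]
gripper_width: -0.0
t 47.3 pos [345.9 272.5 264.4] phi 174.65 w -0.0 F [0.5 0.8 1.1]
  dp [  0.11 -22.71  13.3 ] twist [-0.17  0.33  0.15]
spare scene [556.2, -424.6] top [555.6, -425.7] tri [555.7, -425.2, 45.8]
```

View pics/fin2.png

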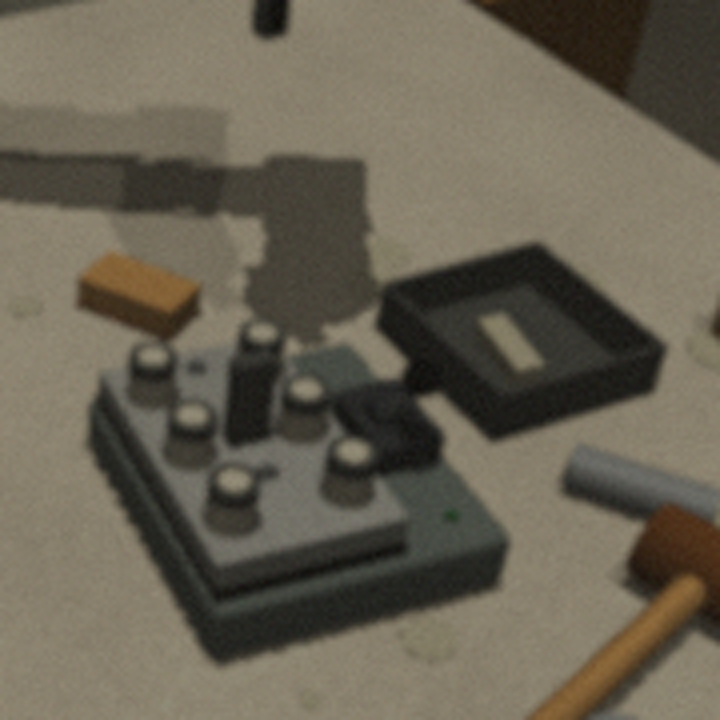

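View pics/fin1.png

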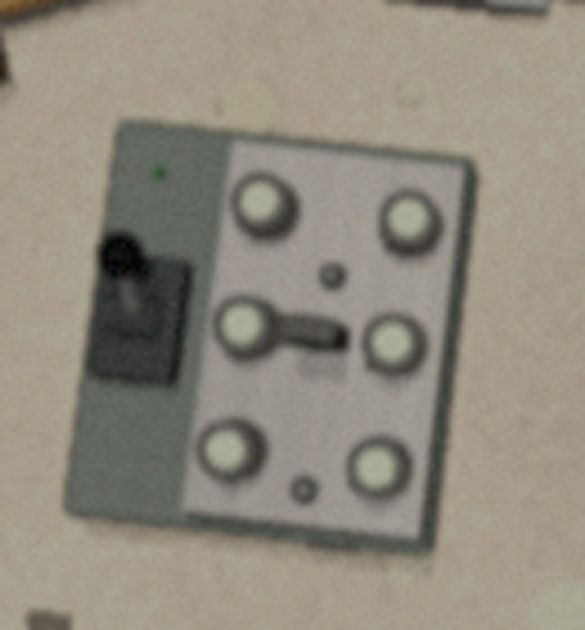

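View pics/fin_top.png

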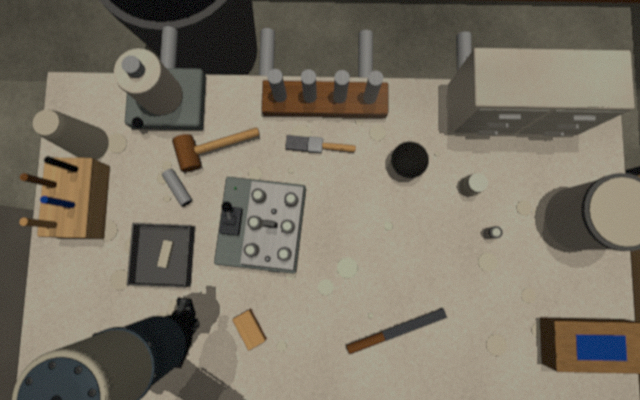

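```bash
python3 - <<'E'
from h import *
t=cv2.imread("pics/fin_top.png");s=cv2.imread("pics/fin_scene.png")
print(proj("top",[599.7,248.2,124.7]),proj("scene",[599.7,248.2,124.7]))
b=[x for x in blobs(t,(217,196,237,216),40,15,150,dark=True)];print(np.round(b,1),plane("top",b[0][1],b[0][2],124.7).round(1))
for im,n in(("top","0"),):pass
a=cv2.imread("pics/top0.png").astype(int);d=np.abs(a-t.astype(int)).max(2)
for nm,(x0,y0,x1,y1) in {"bowl":(385,135,435,185),"jar":(458,170,492,200),"brush":(280,130,362,158),"stick":(340,300,452,358)}.items(): print(nm,d[y0:y1,x0:x1].mean().round(1),np.percentile(d[y0:y1,x0:x1],99))
plan(0,0,0)
E
```

```text
[226.52588643 206.16009857] [414.71762331 163.68878883]
[[ 89.2 227.3 207.3  11.5  11. ]] [597.  246.3 124.7]
bowl 6.6 16.0
jar 6.6 13.0
brush 6.7 13.0
stick 24.2 71.0
t 47.4 pos [347.9 272.1 262.7] phi 174.57 w 0.1 F [ 1.3 -0.1 -0.8]
  dp [30.45 32.11 26.14] twist [-0.12  0.14  0.  ]
```

```bash
python3 - <<'E'
from h import *
for f in("w","fin"):
    t=cv2.imread(f"pics/{f}_top.png");g=cv2.cvtColor(t,cv2.COLOR_BGR2GRAY)
    y=(220,240) if f=="w" else (198,216)
    print(f);print(g[y[0]:y[1],214:236])
E
```

```text
w
[[157 157 159 163 155 128  88  58  52  55  53  54  57  68  72  67  59  53
   55  51  46  46]
 [160 158 164 162 152 122  80  54  51  49  45  55  64  78  82  74  63  54
   55  57  47  43]
 [162 160 163 160 152 114  72  58  54  48  49  58  77  81  85  74  60  51
   48  48  41  44]
 [160 162 163 163 148 110  68  56  49  47  47  67  81  86  82  71  53  47
   44  48  41  46]
 [164 157 158 161 147 107  65  51  40  32  48  67  81  85  77  54  42  43
   41  38  39  45]
 [161 160 158 157 144 105  51  36  23  26  43  54  67  71  58  46  38  44
   45  43  47  46]
 [155 161 161 157 131  89  37  17  10  14  25  27  46  47  46  39  45  50
   53  47  53  55]
 [159 159 157 150 113  63  25  13  12   6   7  17  26  29  32  38  51  52
   55  54  56  58]
 [153 155 155 134  90  46  10  16  16   8   9  13   0  11  23  35  46  53
   57  56  55  56]
 [153 153 149 118  67  23   4  18  21  13  14  18  10   8  16  30  40  52
   61  56  57  54]
 [157 158 149 112  61  18   6  13  23  19  10  16  20   8   7  20  38  50
   56  58  56  60]
 [158 161 152 120  67  22   9  12  18  12  19   6   9   0   4  22  33  51
 
[... 1741 characters left out ...]
9   3   7   7  13   2   8   9
   27  37  49  57]
 [158 159 158 161 161 161 144 106  52  18  18  14  15  16   1  13   5  18
   28  34  49  60]
 [159 159 161 159 165 161 150 105  61  32  18   6  23  11  25  22  13  19
   16  38  47  54]
 [160 161 159 161 162 160 144 105  63  46  33  22  33  34  39  31  29  24
   30  38  46  56]
 [159 163 162 159 162 155 139  96  63  53  42  44  51  59  57  52  34  33
   34  49  51  49]
 [161 160 163 158 162 156 129  87  61  54  53  48  59  71  75  63  50  45
   45  50  46  54]
 [160 159 161 162 161 153 119  79  52  53  52  46  58  73  76  65  55  47
   49  48  49  49]
 [161 159 159 158 163 149 113  71  55  51  47  42  57  71  77  73  57  48
   48  41  39  51]]
```

```bash
python3 -m handwheel '[{"dp":[0,0,0],"twist":[0,0,0],"gripper":255},{"dp":[0,0,0],"twist":[0,0,0],"gripper":255},{"dp":[0,0,0],"twist":[0,0,0],"gripper":255},{"dp":[0,0,0],"twist":[0,0,0],"gripper":255},{"dp":[0,0,0],"twist":[0,0,0],"gripper":255}]'; python3 -c "
from cell import env
print(env.close_job())"
```

```text
time_s: 47.9
eef_pos: [348.4, 271.7, 261.5]
tool_rot: [2.11, -2.326, 0.0]
ft_force: [-0.4, 0.6, -0.4]
gripper_width: -0.1
the job is handed in; nothing more can be done
None
```

The table is ready and started, and the job was handed in at about 48 s with the arm standing clear. No verdict came back.

**What I did, in order:**
1. One bar was on the pad. I put it in the scrap tub.
2. I carried the carrier level and set it over both pegs. It touched down at the expected height.
3. I stood three spares in the empty pockets: (+67,-40), (+67,+40) and (-67,+40). The fourth spare stays on the bench.
4. I pushed the lever over to the on side until the force rose to about 13 N, which is the stop. The lever itself needs only about 1 N.

**Last checks:**
- **Moulds:** before the lever push, all six caps triangulated to 111.1–111.5 mm, where 112 mm is expected. The view reads about 0.5 mm low on moulds standing on the bench too, so I take them as fully home. In the final pictures they look the same.
- **Carrier and bar:** the final pictures show the carrier flat on the pad and the bar in the tub.
- **Bystanders:** the bowl, the jar and the orange-handled brush-like tool match the first picture. The dark stick differed in the pixel comparison because the arm's shadow lay there at the start. By eye it lies in the same place.
- **Lever:** this check did not fully agree. From the top view the ball came out about 3 mm (roughly 1 pixel) short of its calculated on position. The scene view and the stop force both fit fully on, so I did not push it again.

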